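Weigh the sharps tubs for the waste log

ROBOT

A 6-joint arm with a two-finger parallel gripper is mounted at the origin on the work surface. World frame = base frame: x ahead of the robot, y to its left, z up, the work surface at z = 0. Lengths are in m, angles in rad, forces in N, time in s.
With the tool pointing down it reaches from about 0.25 to 0.725 m from the base axis. Payload 4 kg.
Tool frame: the origin (TCP) lies between the finger pads; the fingertips stand 11 mm ahead of it and the grasp point (between the pads) lies 8 mm behind it (bot.tip_extent is the distance from the TCP to the fingertips, in m); z points along the fingers, y is the line along which they close (so a half turn about z gives the same grasp; the last joint's range is limited). The gripper opens to 85 mm and grips with 20 to 120 N. Pads are 22 mm wide; open, the fingers measure 114 mm over their backs; the gripper's body (76 mm by 85 mm) begins 54 mm behind the grasp point. The pads swing forward as they close: fully open they stand 13 mm farther back than shut.
Start: joints at [-1.137, 0.241, 0.005, 1.335, 0, 1.571], TCP at [0.21, -0.454, 0.242] pointing down, gripper open.
Joint ranges: [-2.72, 2.72], [-1.05, 1.87], [-1.09, 1.28], [-1.99, 2.15], [-1.42, 1.44], [-3.14, 3.14]. Speed limits (rad/s): [2.79, 2.79, 3.14, 3.14, 3.14, 3.14].

INTERFACE

Orientations are given as a unit quaternion [x, y, z, w].
In Python, from workcell import bot gives the robot as it stands. The module is installed in compiled form; this text tells all that it offers.
- The arm moves only by the tool drive_tool, never from a script. Its argument "rows" is a list of rows, each an object of numbers: "dx", "dy", "dz": the shift along the tool's x, y, z in units of 50 mm (1.0 is 50 mm); "wx", "wy", "wz": the turn, a rotation vector about the tool's x, y, z in units of 5 degrees (1.0 is 5 degrees); "hand": the finger opening in mm, from 0 to 85.4. A call has 1 to 20 rows; each row is the pose to reach, as a shift and turn from the pose commanded when the call began, along the tool's axes at that moment; what a row does not reach only later rows make up. A row lasts 1/10 s, in which the tool goes at most 50 mm and 8.59 degrees, less where a joint would pass 70% of its speed; a pose out of reach is approached as far as the arm can. A call with a gripper value outside its range is refused whole. The fingers move at their own pace and stop on an object; the grip force is fixed at half the most. Time passes only in rows, so rows that repeat a pose let the fingers close. It gives the time, the measured TCP pose, the force, the opening and the grip force at its end, in the units of the state.
- bot.get_obs(): the state, without advancing time (a new reading comes with each control period).
- bot.camera(name): name is "scene" or "top"; returns the picture (420x560x3 uint8, red, green, blue); there is no depth.
- bot.get_calibration(name): a dict with "vfov" (degrees; the focal length in pixels is half the picture's height over the tangent of half this angle, whatever the lens; pixels are square), "cx", "cy" (the principal point, pixels), "origin" and "rotation" of the camera in the world. Camera axes: x right, y up, looking along -z (the intrinsics and any distortion apply to the point x, -y, -z); pixel columns grow to the right and rows downward; lengths in m; the calibration is good to about 2 mm. A picture is of the moment at which its call begins. get_calibration takes no time and is no camera call.
- bot.job_done(): hands the job in; it is judged then, once.
Trained networks look in the newest picture that a camera, given by its name, has taken for a name from the list of things; names that differ only in an ending like _2 or _b are one class to them, and where a whole thing is asked for, a point or a joint stands for the part that bears it (a point fixed in the world has none). Each returns a list of dicts, best first, with "score" (0 to 1); they miss things now and then, are a little off and sometimes report something else, mostly with a low value. They report only what shows in the picture. A call takes as long as a camera call.
- bot.look_for(camera, thing): "extent" ([centre column, centre row, width, height] in pixels, round what is visible of it).
- bot.outline_of(camera, thing): "region" (420x560 bool, what is visible of it) and "extent" ([centre column, centre row, width, height] in pixels, round what is visible of it).
The state is a dict: "clock": time; "joint_pos": joint angles; "joint_vel": joint speeds; "tau": joint torques, N m; "eef_pos": TCP position; "tool_rot": TCP orientation; "ft_force": force on the tool from outside, world axes, zero at the start; "ft_torque": the same for the moment, N m; "grip_width": finger opening in m; "grasp_force": force on a finger pad.
Only numpy, scipy, OpenCV 4.12 (cv2) and the standard library are available. Lean on these libraries where they do the work, as an engineer would, in place of code of your own. Each camera call takes 0.05 s, during which the arm holds its last target. There are 200 camera calls.

TASK

Weigh each of the closed sharps tubs waiting on the blue pad for the waste log: first push in the middle key of the balance so that it latches and the rest key pops up, then, one tub at a time from left to right as seen from the robot, hang the tub by its bail across both prongs of the sprung hook, let go, and let it hang still for at least two seconds before lifting it off and standing it upright in the grey tray. Load the hook gently, without running it down to its stop, and only while the middle key is down. When all the tubs stand in the tray, push in the rest key (the one nearest the robot) so that it latches down again and the middle key pops up; leave the other things on the bench where they are.

Things in the scene. Friction and masses are not known exactly. Their poses are not given: they have to be found in the camera images.
- balance: Hanging balance, fixed: white base plate 235 mm square (x -140 to 95, y -165 to 70 mm from the origin), top 16 mm up; at its back an aluminium column 288 mm high, front face at x = 34 mm, that carries the sprung hook over the base; along its right (-y) edge a grey console with a row of three white keys. Origin on the bench; x points away from the robot to the column, y left, z up.
- hook (a joint): Dip of the balance's sprung hook in m: 0 empty, 5.5 mm per 100 g hung on it (spring 180 N/m), stop at 50 mm. It bobs for a second or two when loaded or freed; a tub that was knocked swings on it for up to ten seconds. Locked near 0 while the rest key is down.
- hook_seat (a point): Seat of the hook, moving with it, 241 mm above the bench when empty: midway between two parallel level steel prongs 7 mm thick, 60 mm apart (y +-30 mm), that point from the column towards the robot (-x). The axis of a bail's bar lies here when it rests across both prongs. Column 109 mm behind, prongs' cross-piece 85 mm behind; between and above the prongs all is free. Axes as the balance's.
- hook_tip (a point): Midway between the tops of the prongs' upturned ends, 23 mm nearer the robot than the seat and 16 mm higher than it: a bar of 6 mm must come over them, or down from above behind them, to the seat. Moves with the hook.
- key_rest (a joint): Travel in m of the rest key, the key nearest the robot: 0 up, about 7 mm latched, 9.5 mm at its stop. The bank is mechanically interlocked: a key pushed to its stop (about 3 N) and let go stays latched, and the key that was down pops up. Down at the start.
- key_rest_top (a point): Middle of the top of the rest key, a cap 26 x 34 mm (x, y), 60 mm above the bench when up (12 mm proud of the console), 53 mm when latched. The keys are 37 mm apart along x and go straight down. Axes as the balance's.
- key_range (a joint): Travel of the middle key, the weighing range for these tubs; works as the rest key. Up at the start.
- key_range_top (a point): Middle of the top of the middle key, size as the rest key.
- key_wide (a joint): Travel of the key farthest from the robot, a coarser range not wanted now; works as the rest key. Up at the start.
- pad: Thin blue absorbent pad with white border, 190 x 320 mm, flat on the bench on one side of the balance (left or right); the tubs wait on it, side by side along its y. Origin at its middle.
- tray: Grey collection tray on the other side of the balance, loose, 200 x 300 x 45 mm (x, y, z), walls and floor 4 mm, 0.9 kg. Origin under its middle, z up. Room for three tubs in a row along y.
- strip_pot: White test strip pot, 54 mm across, 95 mm high, a bystander. Origin under its middle.
- vial: Small dark pot, 36 mm across, 55 mm high, a bystander. Origin under its middle.
- meter: Black blood glucose meter, 95 x 58 x 22 mm, a bystander. Origin under its middle.
- lancets: White and blue carton, 50 x 100 x 40 mm, a bystander. Origin under its middle.
- gel: Clear gel bottle, 60 mm across, 150 mm high, a bystander. Origin under its middle.
- meter2: White meter, 105 x 72 x 26 mm, a bystander. Origin under its middle.
- tub_a: The leftmost (largest y) sharps tub on the pad: closed round yellow tub, 82 mm across the white lid, 74 mm at the foot, lid top 81 mm high, 0.20 to 0.45 kg, with a stiff upright bail handle, 96 mm wide and 148 mm high over all. The tubs look alike. May be absent. Origin in the middle of its underside, z up.
- tub_a_grip (a point): Middle of the level bar of the leftmost tub's bail, 142 mm above its underside. y runs along the bar, x square to it. Here the bar carries a grey hand grip 40 mm long (y), 13 thick (x), 11 high, to be pinched across x from above; beside it on each side 16 mm of bare 6 mm bar for the prongs, then the legs go down at y = +-45 mm. 55 mm free between grip and lid.
- tub_b: The middle sharps tub on the pad: closed round yellow tub, 82 mm across the white lid, 74 mm at the foot, lid top 81 mm high, 0.20 to 0.45 kg, with a stiff upright bail handle, 96 mm wide and 148 mm high over all. The tubs look alike. May be absent. Origin in the middle of its underside, z up.
- tub_b_grip (a point): Middle of the level bar of the middle tub's bail, 142 mm above its underside. y runs along the bar, x square to it. Here the bar carries a grey hand grip 40 mm long (y), 13 thick (x), 11 high, to be pinched across x from above; beside it on each side 16 mm of bare 6 mm bar for the prongs, then the legs go down at y = +-45 mm. 55 mm free between grip and lid.
- tub_c: The rightmost (smallest y) sharps tub on the pad: closed round yellow tub, 82 mm across the white lid, 74 mm at the foot, lid top 81 mm high, 0.20 to 0.45 kg, with a stiff upright bail handle, 96 mm wide and 148 mm high over all. The tubs look alike. May be absent. Origin in the middle of its underside, z up.
- tub_c_grip (a point): Middle of the level bar of the rightmost tub's bail, 142 mm above its underside. y runs along the bar, x square to it. Here the bar carries a grey hand grip 40 mm long (y), 13 thick (x), 11 high, to be pinched across x from above; beside it on each side 16 mm of bare 6 mm bar for the prongs, then the legs go down at y = +-45 mm. 55 mm free between grip and lid.

How it is judged:
By the outcome, as a careful person would: the job done as asked, in the order asked, and still so for the second after the job is handed in, with the robot touching nothing.
Of tub_a, tub_b, tub_c only 2 to 3 are there at a start; the rules pass over those that are not, and their reading is None.
At some moment in a run one of tub_a, tub_b, tub_c, tray may be knocked a few centimetres aside while the robot is not near it.
It also fails if it takes over 210 s, if anything falls off the work surface, if the arm or the gripper's body presses on something with over 40 N, if the wrist force passes 120 N, or if a joint passes its speed limit or range.

## Working session

There is one attempt and no reset: what is moved stays moved. The work goes in short steps, Python scripts to look and compute and a tool call to move; the robot and the scene stay as the last step left them, time stands still between calls to the robot, and variables do not carry over. Pictures are saved under pics/ and viewed, at most 14 in all, crops included, and the job is handed in when it is done.

Besides the shell and the picture viewer there is one more tool, called after "Call:" by a JSON object that holds its "api" and its "payload", one argument or row to a line. drive_tool: Moves the arm, as the interface text tells. Its arguments: {"type":"object","properties":{"rows":{"type":"array","items":{"type":"object","properties":{"dx":{"type":"number"},"dy":{"type":"number"},"dz":{"type":"number"},"wx":{"type":"number"},"wy":{"type":"number"},"wz":{"type":"number"},"hand":{"type":"number"}}}}},"required":["rows"]}

```bash
mkdir -p pics; python3 - <<'E'
from workcell import bot
import cv2,numpy as np
for n in ("scene","top"):
    im=bot.camera(n); cv2.imwrite(f"pics/{n}0.png",cv2.cvtColor(im,cv2.COLOR_RGB2BGR))
    c=bot.get_calibration(n); print(n,c)
o=bot.get_obs(); print({k:np.round(v,3) for k,v in o.items()})
for n in ("scene","top"):
    for t in ["balance","hook","key_rest","key_range","pad","tray","tub_a","tub_a_grip","strip_pot","vial","meter","lancets","gel"]:
        print(n,t,[(round(d["score"],2),np.round(d["extent"]).astype(int).tolist()) for d in bot.look_for(n,t)][:4])
E
```

```text
scene {'vfov': 44.867440436665184, 'cx': 285.9130895778529, 'cy': 203.53880719645372, 'origin': array([0.98074578, 0.87701825, 0.89746395]), 'rotation': array([0.10939828, 0.43450363, 0.87065378, 0.20297932])}
top {'vfov': 51.33196817565008, 'cx': 274.959851144842, 'cy': 205.96921785771505, 'origin': array([0.42584292, 0.01299989, 1.39987007]), 'rotation': array([ 0.02672381, -0.02056759, -0.70083924,  0.7125217 ])}
{'clock': np.float64(0.1), 'joint_pos': array([-1.137,  0.241,  0.004,  1.335,  0.   ,  1.571]), 'joint_vel': array([ 0.   , -0.002,  0.003, -0.001,  0.   , -0.001]), 'tau': array([-1.0000e-03, -3.7314e+01,  2.5301e+01,  1.1000e-02,  0.0000e+00,
        0.0000e+00]), 'eef_pos': array([ 0.21 , -0.453,  0.241]), 'tool_rot': array([ 0.977,  0.215, -0.   , -0.001]), 'ft_force': array([0.222, 0.087, 0.501]), 'ft_torque': array([0.036, 0.027, 0.006]), 'grasp_force': np.float64(0.0), 'grip_width': np.float64(0.085)}
scene balance [(0.69, [253, 238, 122, 130])]
scene hook [(0.77, [265, 187, 57, 37])]
scene key_rest [(0.56, [260, 217, 9, 9])]
scene key_range [(0.6, [250, 220, 15, 
[... 699 characters left out ...]
.31, [436, 203, 44, 26])]
top key_range [(0.54, [316, 184, 13, 5]), (0.38, [291, 167, 74, 87])]
top pad [(0.72, [364, 194, 33, 25]), (0.66, [390, 203, 103, 64])]
top tray [(0.38, [434, 206, 38, 31])]
top tub_a [(0.77, [434, 205, 42, 28]), (0.74, [399, 200, 39, 21]), (0.61, [364, 195, 31, 26])]
top tub_a_grip [(0.92, [362, 195, 30, 32]), (0.31, [257, 238, 11, 12])]
top strip_pot [(0.88, [211, 137, 18, 23]), (0.6, [277, 168, 27, 50])]
top vial [(0.39, [291, 169, 71, 91])]
top meter [(0.95, [304, 248, 31, 16]), (0.61, [359, 130, 24, 38]), (0.49, [397, 197, 40, 26])]
top lancets [(0.8, [367, 291, 34, 18]), (0.17, [210, 135, 18, 21])]
top gel [(0.8, [184, 290, 25, 25]), (0.22, [317, 198, 16, 9])]
```

View pics/scene0.png

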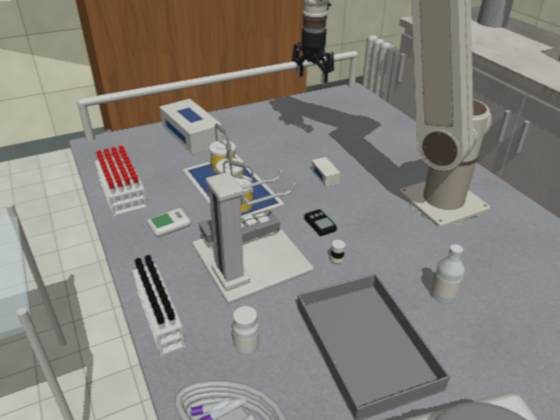

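View pics/top0.png

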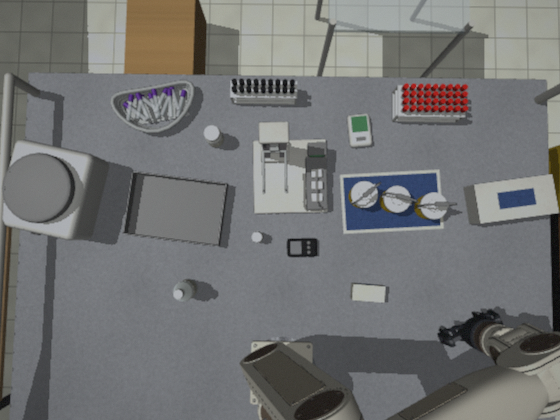

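The scene view shows the balance at about (250,240), the pad with tubs behind it near (233,185), and the tray at (370,345). In the top view there are three tubs at (364,195), (398,200) and (432,206), the tray at (177,209), and the keys at (316,170–200). I'll zoom in for more precise positions.

```bash
cat > h.py <<'E'
import numpy as np,cv2
from scipy.spatial.transform import Rotation as R
from workcell import bot
CAL={n:bot.get_calibration(n) for n in("scene","top")}
def proj(n,P):
    c=CAL[n]; p=R.from_quat(c["rotation"]).inv().apply(np.atleast_2d(P)-c["origin"])
    f=210/np.tan(np.radians(c["vfov"]/2))
    return np.c_[c["cx"]+f*p[:,0]/-p[:,2], c["cy"]-f*p[:,1]/-p[:,2]]
def unproj(n,uv,z):
    c=CAL[n]; f=210/np.tan(np.radians(c["vfov"]/2)); uv=np.atleast_2d(uv)
    d=np.c_[(uv[:,0]-c["cx"])/f,-(uv[:,1]-c["cy"])/f,-np.ones(len(uv))]
    d=R.from_quat(c["rotation"]).apply(d); t=(z-c["origin"][2])/d[:,2]
    return c["origin"]+t[:,None]*d
def local(pose,P): # pose x,y,yaw
    x,y,a=pose; P=np.atleast_2d(P).astype(float); c,s=np.cos(a),np.sin(a)
    return np.c_[x+c*P[:,0]-s*P[:,1], y+s*P[:,0]+c*P[:,1], P[:,2]]
def crop(im,u0,v0,w,h,k,name,lines=()):
    im=cv2.cvtColor(im,cv2.COLOR_RGB2BGR)[v0:v0+h,u0:u0+w]
    im=cv2.resize(im,None,fx=k,fy=k,interpolation=cv2.INTER_CUBIC)
    for L in lines: cv2.polylines(im,[np.round((np.asarray(L)+.5-[u0,v0])*k).astype(int)],False,(255,0,255),1)
    cv2.imwrite("pics/"+name,im)
E
python3 - <<'E'
from h import *
im=bot.camera("top")
crop(im,245,115,215,130,3.7,"topz.png")
im=bot.camera("scene")
crop(im,150,120,180,180,3.3,"scz.png")
E
```

```text
(no output)
```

View pics/topz.png

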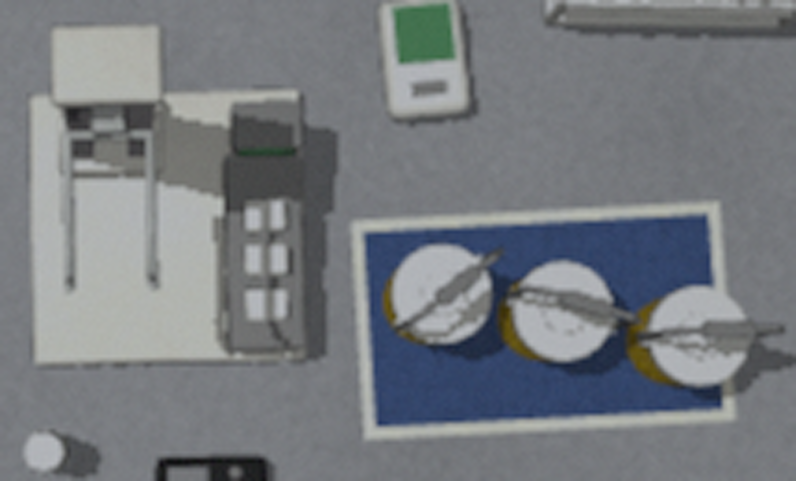

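View pics/scz.png

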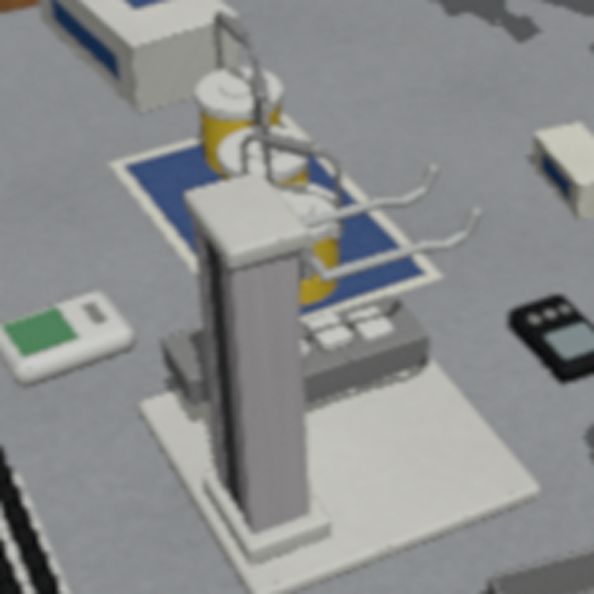

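Zoomed, the base plate corners are at roughly (32,95), (300,90), (303,358) and (35,362). The prong tips are at (70,288) and (153,286). The lid centres are at (440,293), (561,312) and (700,335), and each bail has a different yaw. Next I'll fit the poses and overlay wireframes.

```bash
cat > fit.py <<'E'
from h import *
from scipy.optimize import least_squares
T=lambda p:np.array(p)/3.7+[245,115]-.5
S=lambda p:np.array(p)/3.3+[150,120]-.5
def fit(obs,x0):
    f=lambda q:np.concatenate([(proj(n,local(q,L))[0]-uv) for n,L,uv in obs])
    r=least_squares(f,x0,loss="soft_l1",f_scale=1.); return r.x,np.round(r.fun.reshape(-1,2),1)
def wire_tub(q):
    a=np.linspace(0,2*np.pi,40); c=np.c_[.041*np.cos(a),.041*np.sin(a),0*a+.081]
    return [local(q,c),local(q,[[0,.045,.07],[0,.045,.142],[0,-.045,.142],[0,-.045,.07]]),local(q,[[.0065,.02,.145],[.0065,-.02,.145],[-.0065,-.02,.145],[-.0065,.02,.145],[.0065,.02,.145]])]
def wire_bal(q):
    L=[local(q,[[-.14,-.165,.016],[.095,-.165,.016],[.095,.07,.016],[-.14,.07,.016],[-.14,-.165,.016]])]
    for s in(-.03,.03): L.append(local(q,[[.01,s,.2375],[-.09,s,.2375],[-.098,s,.257]]))
    return L
E
python3 - <<'E'
from fit import *
obs=[("top",[.095,.07,.016],T((32,95))),("top",[.095,-.165,.016],T((300,90))),("top",[-.14,-.165,.016],T((303,360))),("top",[-.14,.07,.016],T((35,363))),
("top",[-.098,.03,.257],T((70,288))),("top",[-.098,-.03,.257],T((153,286))),
("scene",[-.098,.03,.257],S((478,212))),("scene",[-.098,-.03,.257],S((434,170))),
("scene",[.095,.07,.016],S((258,593))),("scene",[-.14,.07,.016],S((538,490)))]
b,r=fit(obs,[.5,0,0]); print("bal",b,r.tolist())
np.save("bal.npy",b)
tubs=[]
for lid,end in (((440,293),(498,253)),((561,312),(632,320)),((700,335),(785,330))):
    q,r=fit([("top",[0,0,.081],T(lid)),("top",[0,-.047,.142],T(end))],[.5,-.3,0]); print(q,r.tolist()); tubs.append(q)
np.save("tubs.npy",tubs)
L=[l for q in tubs for l in wire_tub(q)]+wire_bal(b)
for n,a in(("top",(330,150,125,90,6.4)),("scene",(190,110,140,100,5.7))):
    im=bot.camera(n); crop(im,*a,n+"w.png",[proj(n,l) for l in L])
E
```

```text
bal [0.63720153 0.02841222 0.02869267] [[-0.5, -0.4], [0.3, -0.1], [1.0, 0.2], [-0.7, 0.3], [-0.4, -0.3], [0.0, -0.0], [-0.4, -0.4], [0.3, -0.8], [-1.0, 0.8], [1.7, -0.8]]
[ 0.55423258 -0.23976495  0.66123854] [[-0.7, 0.5], [0.6, -0.4]]
[ 0.54224614 -0.3367968  -0.25337341] [[-1.2, -0.2], [1.1, 0.2]]
[ 0.52464688 -0.45204161  0.01033979] [[-0.5, 0.0], [0.4, -0.0]]
```

View pics/topw.png

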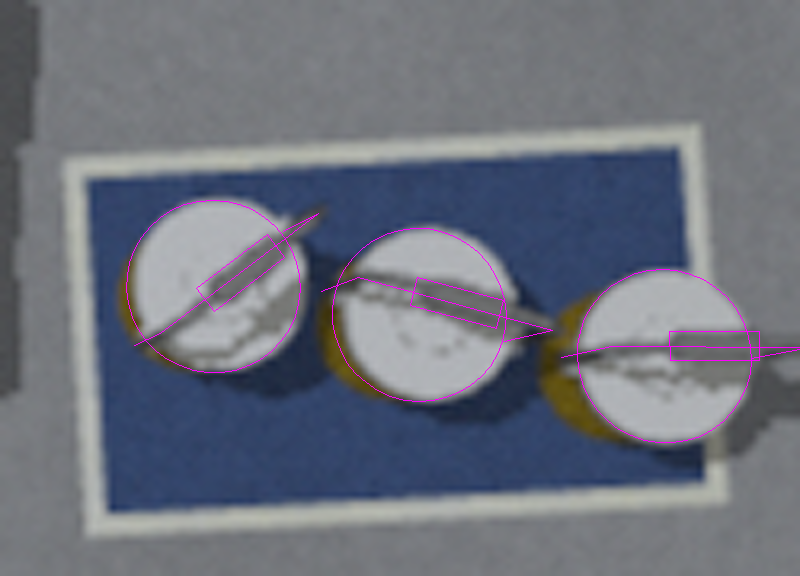

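View pics/scenew.png

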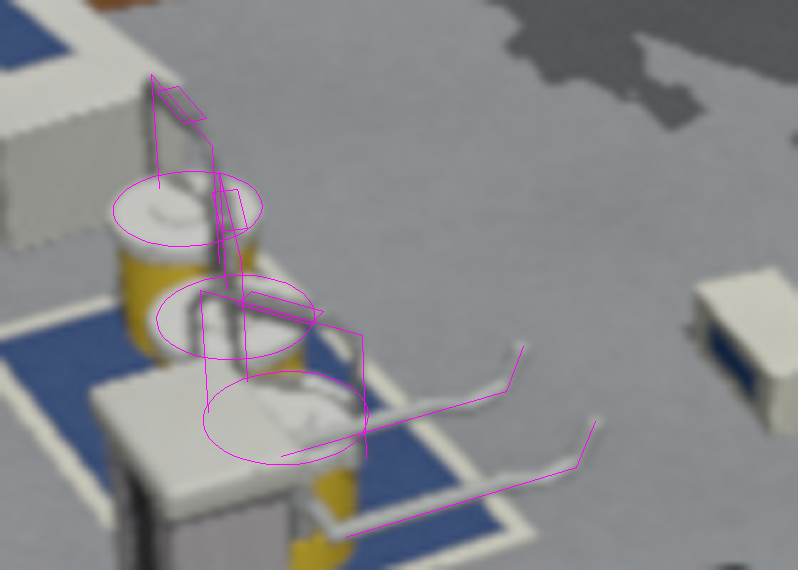

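The overlay fits well: the balance and tub c are within about 1 px, while tubs a and b need a small refit (lid centres at (217,285) and (432,315) in the zoom). The key bank comes first. I'll locate the keys and compute the move.

```bash
cat >> h.py <<'E'
def rows(*wps,verbose=True):
    """wps: (x,y,z,yaw) with yaw = direction of tool y in world (mod pi) ; prints tool-frame shift/turn in drive units"""
    o=bot.get_obs(); p=o["eef_pos"]; Rt=R.from_quat(o["tool_rot"])
    ty=Rt.apply([0,1,0]); print("now",np.round(p,4),"yaw_y",round(float(np.arctan2(ty[1],ty[0])),3),"t",round(float(o["clock"]),2),"F",np.round(o["ft_force"],2),"w",round(float(o["grip_width"]),4),"j6",round(float(o["joint_pos"][5]),2))
    for x,y,z,yaw in wps:
        d=Rt.inv().apply(np.array([x,y,z])-p)/.05
        yy=min([yaw+k*np.pi for k in(-2,-1,0,1,2)],key=lambda a:abs(np.angle(np.exp(1j*(a-np.arctan2(ty[1],ty[0]))))))
        Y=np.array([np.cos(yy),np.sin(yy),0]);Z=np.array([0,0,-1.]);X=np.cross(Y,Z)
        w=(Rt.inv()*R.from_matrix(np.c_[X,Y,Z])).as_rotvec(degrees=True)/5
        print("d",np.round(d,3).tolist(),"w",np.round(w,2).tolist(),"len",round(np.linalg.norm(d),2))
E
python3 - <<'E'
from fit import *
b=np.load("bal.npy"); k={}
for n,p,z in(("rest",(267,303),.053),("mid",(266,258),.06),("far",(265,215),.06)):
    w=unproj("top",T(p),z)[0]; d=R.from_euler("z",-b[2]).apply(w-[b[0],b[1],0]); print(n,np.round(w,4),np.round(d,4)); k[n]=w
for q in [(-.075,0,.241)]: print("seat",local(b,q))
T2=lambda p:np.array(p)/6.4+[330,150]-.5
tubs=[]
for lid,g,e in(((217,285),(252,268),(324,210)),((432,315),(468,305),(554,332)),((666,356),(715,347),None)):
    o=[("top",[0,0,.081],T2(lid)),("top",[0,0,.145],T2(g))]
    o.append(("top",[0,-.047,.142],T2(e) if e else T((785,330))))
    q,r=fit(o,[.5,-.3,0]); print(np.round(q,4),r.tolist()); tubs.append(q)
np.save("tubs.npy",tubs)
m=k["mid"]; ya=b[2]+np.pi/2
rows((m[0],m[1],.2,ya),(m[0],m[1],.08,ya))
E
```

```text
rest [ 0.5477 -0.1029  0.053 ] [-0.0932 -0.1287  0.053 ]
mid [ 0.5847 -0.1011  0.06  ] [-0.0562 -0.1279  0.06  ]
far [ 0.6208 -0.0999  0.06  ] [-0.0201 -0.1278  0.06  ]
seat [[0.5622324  0.02626056 0.241     ]]
[ 0.555  -0.2426  0.6765] [[0.3, -0.1], [-0.9, 0.4], [0.4, -0.3]]
[ 0.5419 -0.341  -0.2737] [[-0.7, 0.0], [-0.3, -0.3], [1.7, 0.2]]
[ 0.5242 -0.4521  0.02  ] [[-0.3, 0.1], [-0.1, -0.1], [0.4, -0.0]]
now [ 0.2102 -0.4537  0.2423] yaw_y -1.137 t 1.6 F [-0.95 -0.85  0.25] w 0.0853 j6 1.57
d [9.761, -3.251, 0.846] w [-0.0, 0.0, 4.64] len 10.32
d [9.761, -3.25, 3.246] w [-0.0, 0.0, 4.64] len 10.79
```

Call:
{"api": "drive_tool", "payload": {
  "rows": [
    {"dx": 9.76, "dy": -3.25, "dz": 0.5, "wz": 4.64, "hand": 0},
    {"dx": 9.76, "dy": -3.25, "dz": 0.5, "wz": 4.64, "hand": 0},
    {"dx": 9.76, "dy": -3.25, "dz": 0.5, "wz": 4.64, "hand": 0},
    {"dx": 9.76, "dy": -3.25, "dz": 0.5, "wz": 4.64, "hand": 0},
    {"dx": 9.76, "dy": -3.25, "dz": 0.5, "wz": 4.64, "hand": 0},
    {"dx": 9.76, "dy": -3.25, "dz": 0.5, "wz": 4.64, "hand": 0},
    {"dx": 9.76, "dy": -3.25, "dz": 0.5, "wz": 4.64, "hand": 0},
    {"dx": 9.76, "dy": -3.25, "dz": 0.5, "wz": 4.64, "hand": 0},
    {"dx": 9.76, "dy": -3.25, "dz": 0.5, "wz": 4.64, "hand": 0},
    {"dx": 9.76, "dy": -3.25, "dz": 0.5, "wz": 4.64, "hand": 0},
    {"dx": 9.76, "dy": -3.25, "dz": 0.5, "wz": 4.64, "hand": 0},
    {"dx": 9.76, "dy": -3.25, "dz": 0.5, "wz": 4.64, "hand": 0},
    {"dx": 9.76, "dy": -3.25, "dz": 1.5, "wz": 4.64, "hand": 0},
    {"dx": 9.76, "dy": -3.25, "dz": 2.5, "wz": 4.64, "hand": 0},
    {"dx": 9.76, "dy": -3.25, "dz": 3.2, "wz": 4.64, "hand": 0},
    {"dx": 9.76, "dy": -3.25, "dz": 3.2, "wz": 4.64, "hand": 0},
    {"dx": 9.76, "dy": -3.25, "dz": 3.2, "wz": 4.64, "hand": 0}
  ]
}}

```text
invalid input at $.rows[0]: expected keys dx, dy, dz, wx, wy, wz, hand
```

```bash
python3 - <<'E'
from h import *
rows((.5847,-.1011,.0615,.0287+np.pi/2))
print(bot.tip_extent)
crop(bot.camera("scene"),190,140,140,110,5.6,"k1.png")
E
```

```text
now [ 0.2102 -0.4537  0.2423] yaw_y -1.137 t 1.6 F [-0.95 -0.85  0.25] w 0.0853 j6 1.57
d [9.761, -3.25, 3.616] w [-0.0, 0.0, 4.64] len 10.9
0.011
```

View pics/k1.png

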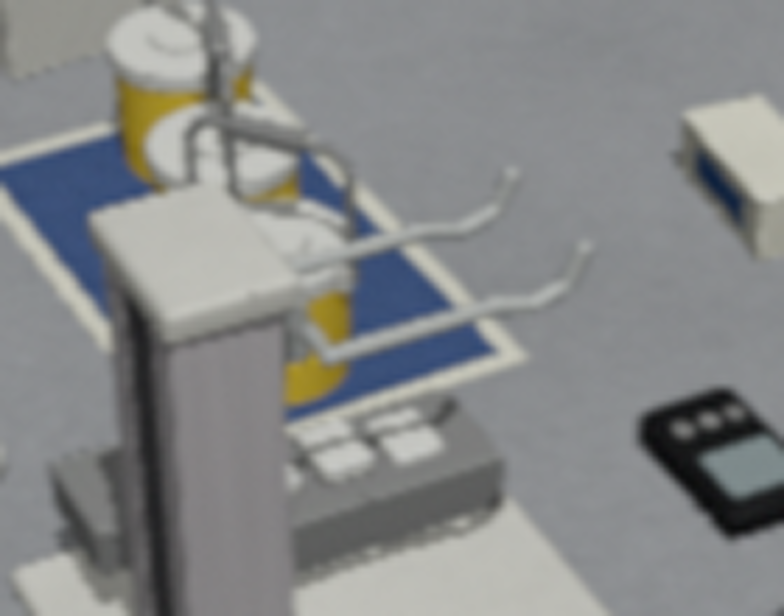

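The drive call was refused because every row needs all the keys, so nothing moved. The view shows the rest key at (410,440), the middle key at (335,455), and the prongs clear. I'll send it again with full rows.

Call:
{"api": "drive_tool", "payload": {
  "rows": [
    {"dx": 9.76, "dy": -3.25, "dz": 0.5, "wx": 0, "wy": 0, "wz": 4.64, "hand": 0},
    {"dx": 9.76, "dy": -3.25, "dz": 0.5, "wx": 0, "wy": 0, "wz": 4.64, "hand": 0},
    {"dx": 9.76, "dy": -3.25, "dz": 0.5, "wx": 0, "wy": 0, "wz": 4.64, "hand": 0},
    {"dx": 9.76, "dy": -3.25, "dz": 0.5, "wx": 0, "wy": 0, "wz": 4.64, "hand": 0},
    {"dx": 9.76, "dy": -3.25, "dz": 0.5, "wx": 0, "wy": 0, "wz": 4.64, "hand": 0},
    {"dx": 9.76, "dy": -3.25, "dz": 0.5, "wx": 0, "wy": 0, "wz": 4.64, "hand": 0},
    {"dx": 9.76, "dy": -3.25, "dz": 0.5, "wx": 0, "wy": 0, "wz": 4.64, "hand": 0},
    {"dx": 9.76, "dy": -3.25, "dz": 0.5, "wx": 0, "wy": 0, "wz": 4.64, "hand": 0},
    {"dx": 9.76, "dy": -3.25, "dz": 0.5, "wx": 0, "wy": 0, "wz": 4.64, "hand": 0},
    {"dx": 9.76, "dy": -3.25, "dz": 0.5, "wx": 0, "wy": 0, "wz": 4.64, "hand": 0},
    {"dx": 9.76, "dy": -3.25, "dz": 0.5, "wx": 0, "wy": 0, "wz": 4.64, "hand": 0},
    {"dx": 9.76, "dy": -3.25, "dz": 0.5, "wx": 0, "wy": 0, "wz": 4.64, "hand": 0},
    {"dx": 9.76, "dy": -3.25, "dz": 1.5, "wx": 0, "wy": 0, "wz": 4.64, "hand": 0},
    {"dx": 9.76, "dy": -3.25, "dz": 2.5, "wx": 0, "wy": 0, "wz": 4.64, "hand": 0},
    {"dx": 9.76, "dy": -3.25, "dz": 3.2, "wx": 0, "wy": 0, "wz": 4.64, "hand": 0},
    {"dx": 9.76, "dy": -3.25, "dz": 3.2, "wx": 0, "wy": 0, "wz": 4.64, "hand": 0},
    {"dx": 9.76, "dy": -3.25, "dz": 3.2, "wx": 0, "wy": 0, "wz": 4.64, "hand": 0}
  ]
}}

```text
clock: 3.35
eef_pos: [0.5842, -0.1017, 0.0826]
tool_rot: [1.0, 0.014, -0.001, -0.0]
ft_force: [0.3, -0.4, 0.4]
grip_width: 0.0
grasp_force: 0.0
```

```bash
python3 - <<'E'
from h import *
rows((.5847,-.1011,.0495,.0287+np.pi/2))
E
```

```text
now [ 0.5842 -0.1017  0.0826] yaw_y -1.543 t 3.35 F [ 0.35 -0.43  0.38] w 0.0 j6 2.94
d [0.01, -0.011, 0.663] w [-0.0, 0.01, -0.01] len 0.66
```

Call:
{"api": "drive_tool", "payload": {
  "rows": [
    {"dx": 0, "dy": 0, "dz": 0.15, "wx": 0, "wy": 0, "wz": 0, "hand": 0},
    {"dx": 0, "dy": 0, "dz": 0.25, "wx": 0, "wy": 0, "wz": 0, "hand": 0},
    {"dx": 0, "dy": 0, "dz": 0.33, "wx": 0, "wy": 0, "wz": 0, "hand": 0},
    {"dx": 0, "dy": 0, "dz": 0.38, "wx": 0, "wy": 0, "wz": 0, "hand": 0},
    {"dx": 0, "dy": 0, "dz": 0.42, "wx": 0, "wy": 0, "wz": 0, "hand": 0},
    {"dx": 0, "dy": 0, "dz": 0.44, "wx": 0, "wy": 0, "wz": 0, "hand": 0},
    {"dx": 0, "dy": 0, "dz": 0.44, "wx": 0, "wy": 0, "wz": 0, "hand": 0},
    {"dx": 0, "dy": 0, "dz": 0.44, "wx": 0, "wy": 0, "wz": 0, "hand": 0}
  ]
}}

```text
clock: 4.15
eef_pos: [0.5855, -0.1013, 0.0615]
tool_rot: [1.0, 0.014, 0.001, 0.0]
ft_force: [-0.5, -0.8, 6.0]
grip_width: 0.0001
grasp_force: 2.7
```

Call:
{"api": "drive_tool", "payload": {
  "rows": [
    {"dx": 0, "dy": 0, "dz": 0.03, "wx": 0, "wy": 0, "wz": 0, "hand": 0},
    {"dx": 0, "dy": 0, "dz": 0.03, "wx": 0, "wy": 0, "wz": 0, "hand": 0}
  ]
}}

```text
clock: 4.35
eef_pos: [0.5856, -0.1013, 0.0614]
tool_rot: [1.0, 0.014, 0.002, 0.0]
ft_force: [-1.6, -0.1, 12.4]
grip_width: -0.0001
grasp_force: 6.1
```

Call:
{"api": "drive_tool", "payload": {
  "rows": [
    {"dx": 0, "dy": 0, "dz": -0.3, "wx": 0, "wy": 0, "wz": 0, "hand": 0},
    {"dx": 0, "dy": 0, "dz": -1, "wx": 0, "wy": 0, "wz": 0, "hand": 0},
    {"dx": 0, "dy": 0, "dz": -2, "wx": 0, "wy": 0, "wz": 0, "hand": 40},
    {"dx": 0, "dy": 0, "dz": -3, "wx": 0, "wy": 0, "wz": 0, "hand": 40},
    {"dx": 0, "dy": 0, "dz": -3, "wx": 0, "wy": 0, "wz": 0, "hand": 40}
  ]
}}

```text
clock: 4.85
eef_pos: [0.5886, -0.1017, 0.2172]
tool_rot: [1.0, 0.014, 0.007, 0.001]
ft_force: [0.6, 0.1, 0.2]
grip_width: 0.04
grasp_force: 0.0
```

```bash
python3 - <<'E'
from h import *
crop(bot.camera("scene"),190,140,140,110,5.6,"k2.png")
t=np.load("tubs.npy")[0]
rows((t[0],t[1],.23,t[2]),(t[0],t[1],.136,t[2]))
E
```

```text
now [ 0.587  -0.1014  0.2134] yaw_y -1.542 t 4.9 F [-0.37  0.81 -0.66] w 0.0399 j6 2.94
d [-0.719, 2.804, -0.333] w [-0.03, -0.1, 10.58] len 2.91
d [-0.736, 2.801, 1.547] w [-0.03, -0.1, 10.58] len 3.28
```

View pics/k2.png

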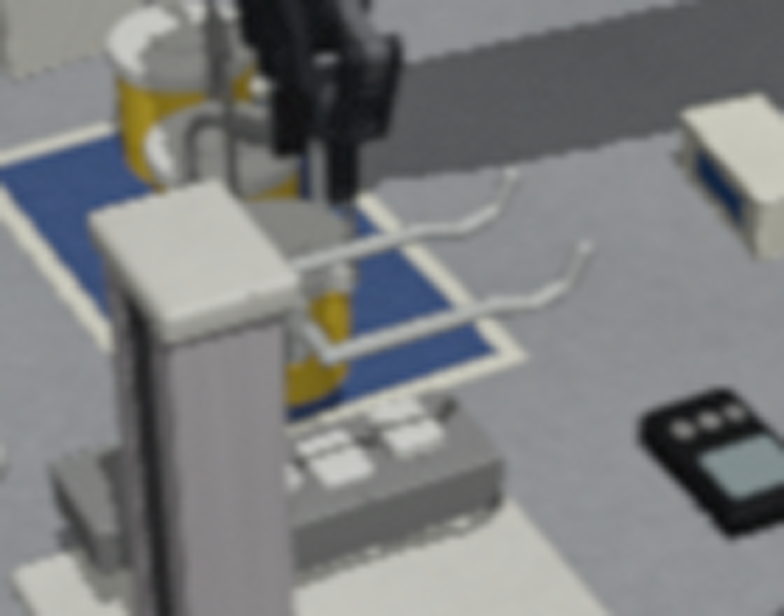

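The rest key has popped up and the middle key is down at (335,465). Next is tub a, turning the long way round so the last joint stays in range.

Call:
{"api": "drive_tool", "payload": {
  "rows": [
    {"dx": -0.72, "dy": 2.8, "dz": -0.33, "wx": 0, "wy": -0.1, "wz": -25.42, "hand": 50},
    {"dx": -0.72, "dy": 2.8, "dz": -0.33, "wx": 0, "wy": -0.1, "wz": -25.42, "hand": 50},
    {"dx": -0.72, "dy": 2.8, "dz": -0.33, "wx": 0, "wy": -0.1, "wz": -25.42, "hand": 50},
    {"dx": -0.72, "dy": 2.8, "dz": -0.33, "wx": 0, "wy": -0.1, "wz": -25.42, "hand": 50},
    {"dx": -0.72, "dy": 2.8, "dz": -0.33, "wx": 0, "wy": -0.1, "wz": -25.42, "hand": 50},
    {"dx": -0.72, "dy": 2.8, "dz": -0.33, "wx": 0, "wy": -0.1, "wz": -25.42, "hand": 50},
    {"dx": -0.72, "dy": 2.8, "dz": -0.33, "wx": 0, "wy": -0.1, "wz": -25.42, "hand": 50},
    {"dx": -0.72, "dy": 2.8, "dz": -0.33, "wx": 0, "wy": -0.1, "wz": -25.42, "hand": 50},
    {"dx": -0.72, "dy": 2.8, "dz": -0.33, "wx": 0, "wy": -0.1, "wz": -25.42, "hand": 50},
    {"dx": -0.72, "dy": 2.8, "dz": -0.33, "wx": 0, "wy": -0.1, "wz": -25.42, "hand": 50},
    {"dx": -0.72, "dy": 2.8, "dz": -0.33, "wx": 0, "wy": -0.1, "wz": -25.42, "hand": 50},
    {"dx": -0.72, "dy": 2.8, "dz": -0.33, "wx": 0, "wy": -0.1, "wz": -25.42, "hand": 50},
    {"dx": -0.72, "dy": 2.8, "dz": -0.33, "wx": 0, "wy": -0.1, "wz": -25.42, "hand": 50},
    {"dx": -0.72, "dy": 2.8, "dz": -0.33, "wx": 0, "wy": -0.1, "wz": -25.42, "hand": 50},
    {"dx": -0.72, "dy": 2.8, "dz": -0.33, "wx": 0, "wy": -0.1, "wz": -25.42, "hand": 50},
    {"dx": -0.72, "dy": 2.8, "dz": -0.33, "wx": 0, "wy": -0.1, "wz": -25.42, "hand": 50},
    {"dx": -0.72, "dy": 2.8, "dz": -0.33, "wx": 0, "wy": -0.1, "wz": -25.42, "hand": 50}
  ]
}}

```text
clock: 6.6
eef_pos: [0.552, -0.2417, 0.2238]
tool_rot: [0.434, 0.901, -0.004, -0.001]
ft_force: [0.2, -0.2, -0.1]
grip_width: 0.0506
grasp_force: 0.0
```

```bash
python3 - <<'E'
from h import *
t=np.load("tubs.npy")[0]
rows((t[0],t[1],.135,t[2]))
im=bot.camera("scene"); from fit import wire_tub
crop(im,190,110,140,100,5.7,"ga.png",[proj("scene",l) for q in np.load("tubs.npy") for l in wire_tub(q)])
E
```

```text
now [ 0.552  -0.2417  0.2238] yaw_y 0.674 t 6.6 F [ 0.23 -0.22 -0.14] w 0.0506 j6 0.49
d [-0.049, 0.049, 1.776] w [-0.09, 0.01, -0.03] len 1.78
```

View pics/ga.png

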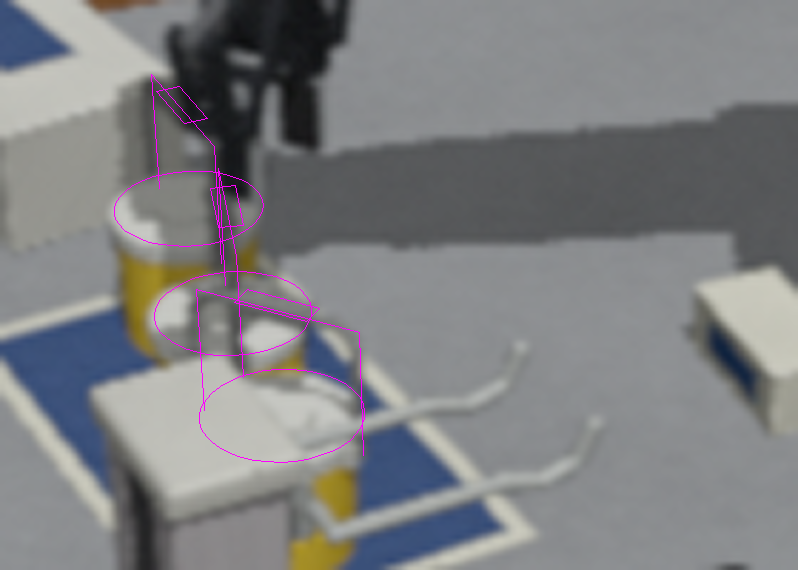

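The wireframes match tub a's bail and lid to within 1–2 px, and the gripper is above it. Descending to grip.

Call:
{"api": "drive_tool", "payload": {
  "rows": [
    {"dx": -0.05, "dy": 0.05, "dz": 0.6, "wx": 0, "wy": 0, "wz": 0, "hand": 50},
    {"dx": -0.05, "dy": 0.05, "dz": 1.2, "wx": 0, "wy": 0, "wz": 0, "hand": 50},
    {"dx": -0.05, "dy": 0.05, "dz": 1.6, "wx": 0, "wy": 0, "wz": 0, "hand": 50},
    {"dx": -0.05, "dy": 0.05, "dz": 1.78, "wx": 0, "wy": 0, "wz": 0, "hand": 50},
    {"dx": -0.05, "dy": 0.05, "dz": 1.78, "wx": 0, "wy": 0, "wz": 0, "hand": 50},
    {"dx": -0.05, "dy": 0.05, "dz": 1.78, "wx": 0, "wy": 0, "wz": 0, "hand": 25},
    {"dx": -0.05, "dy": 0.05, "dz": 1.78, "wx": 0, "wy": 0, "wz": 0, "hand": 5},
    {"dx": -0.05, "dy": 0.05, "dz": 1.78, "wx": 0, "wy": 0, "wz": 0, "hand": 5},
    {"dx": -0.05, "dy": 0.05, "dz": 1.78, "wx": 0, "wy": 0, "wz": 0, "hand": 5},
    {"dx": -0.05, "dy": 0.05, "dz": 1.78, "wx": 0, "wy": 0, "wz": 0, "hand": 5}
  ]
}}

```text
clock: 7.65
eef_pos: [0.5569, -0.2437, 0.138]
tool_rot: [0.433, 0.902, -0.004, 0.002]
ft_force: [-0.7, -0.7, 7.3]
grip_width: 0.0116
grasp_force: 60.0
```

Call:
{"api": "drive_tool", "payload": {
  "rows": [
    {"dx": 0, "dy": 0, "dz": -0.2, "wx": 0, "wy": 0, "wz": 0, "hand": 5},
    {"dx": 0, "dy": 0, "dz": -0.6, "wx": 0, "wy": 0, "wz": 0, "hand": 5},
    {"dx": 0, "dy": 0, "dz": -1.2, "wx": 0, "wy": 0, "wz": 0, "hand": 5},
    {"dx": 0, "dy": 0, "dz": -1.8, "wx": 0, "wy": 0, "wz": 0, "hand": 5},
    {"dx": 0, "dy": 0, "dz": -2.4, "wx": 0, "wy": 0, "wz": 0, "hand": 5},
    {"dx": 0, "dy": 0, "dz": -2.9, "wx": 0, "wy": 0, "wz": 0, "hand": 5},
    {"dx": 0, "dy": 0, "dz": -3.1, "wx": 0, "wy": 0, "wz": 0, "hand": 5},
    {"dx": 0, "dy": 0, "dz": -3.1, "wx": 0, "wy": 0, "wz": 0, "hand": 5},
    {"dx": 0, "dy": 0, "dz": -3.1, "wx": 0, "wy": 0, "wz": 0, "hand": 5},
    {"dx": 0, "dy": 0, "dz": -3.1, "wx": 0, "wy": 0, "wz": 0, "hand": 5}
  ]
}}

```text
clock: 8.65
eef_pos: [0.5556, -0.2417, 0.2891]
tool_rot: [0.432, 0.902, -0.004, -0.002]
ft_force: [0.3, 0.1, -2.1]
grip_width: 0.0114
grasp_force: 59.0
```

```bash
python3 - <<'E'
from fit import *
b=np.load("bal.npy"); s=local(b,[[-.175,0,0],[-.075,0,0]])
rows((s[0,0],s[0,1],.284,b[2]),(s[0,0],s[0,1],.265,b[2]),(s[1,0],s[1,1],.265,b[2]))
E
```

```text
now [ 0.5556 -0.2417  0.2891] yaw_y 0.676 t 8.65 F [ 0.29  0.08 -2.12] w 0.0114 j6 0.49
d [5.303, 1.864, 0.088] w [-0.09, 0.02, 7.42] len 5.62
d [5.303, 1.867, 0.468] w [-0.09, 0.02, 7.42] len 5.64
d [4.096, 3.462, 0.455] w [-0.09, 0.02, 7.42] len 5.38
```

Tub a is held and weighs about 2.1 N. I'll move to a spot in front of the hook.

```bash
python3 - <<'E'
from fit import *
b=np.load("bal.npy"); s=local(b,[[-.2,-.12,0],[-.19,0,0]])
rows((s[0,0],s[0,1],.275,b[2]),(s[1,0],s[1,1],.268,b[2]))
E
```

```text
now [ 0.5556 -0.2417  0.2891] yaw_y 0.676 t 8.65 F [ 0.29  0.08 -2.12] w 0.0114 j6 0.49
d [3.691, 0.019, 0.283] w [-0.09, 0.02, 7.42] len 3.7
d [5.484, 1.627, 0.41] w [-0.09, 0.02, 7.42] len 5.74
```

Call:
{"api": "drive_tool", "payload": {
  "rows": [
    {"dx": 0.4, "dy": 0, "dz": 0.05, "wx": 0, "wy": 0, "wz": 1, "hand": 5},
    {"dx": 1, "dy": 0, "dz": 0.1, "wx": 0, "wy": 0, "wz": 2, "hand": 5},
    {"dx": 1.7, "dy": 0, "dz": 0.2, "wx": -0.1, "wy": 0, "wz": 3.5, "hand": 5},
    {"dx": 2.4, "dy": 0, "dz": 0.25, "wx": -0.1, "wy": 0, "wz": 5, "hand": 5},
    {"dx": 3.1, "dy": 0, "dz": 0.28, "wx": -0.1, "wy": 0, "wz": 6.5, "hand": 5},
    {"dx": 3.7, "dy": 0.1, "dz": 0.28, "wx": -0.1, "wy": 0, "wz": 7.4, "hand": 5},
    {"dx": 4.1, "dy": 0.4, "dz": 0.3, "wx": -0.1, "wy": 0, "wz": 7.4, "hand": 5},
    {"dx": 4.6, "dy": 0.8, "dz": 0.35, "wx": -0.1, "wy": 0, "wz": 7.4, "hand": 5},
    {"dx": 5.1, "dy": 1.25, "dz": 0.4, "wx": -0.1, "wy": 0, "wz": 7.4, "hand": 5},
    {"dx": 5.4, "dy": 1.55, "dz": 0.41, "wx": -0.1, "wy": 0, "wz": 7.42, "hand": 5},
    {"dx": 5.48, "dy": 1.63, "dz": 0.41, "wx": -0.1, "wy": 0, "wz": 7.42, "hand": 5},
    {"dx": 5.48, "dy": 1.63, "dz": 0.41, "wx": -0.1, "wy": 0, "wz": 7.42, "hand": 5},
    {"dx": 5.48, "dy": 1.63, "dz": 0.41, "wx": -0.1, "wy": 0, "wz": 7.42, "hand": 5}
  ]
}}

```text
clock: 9.95
eef_pos: [0.4481, 0.0218, 0.2689]
tool_rot: [0.697, 0.717, -0.0, 0.003]
ft_force: [0.2, -0.6, -2.6]
grip_width: 0.0115
grasp_force: 59.0
```

```bash
python3 - <<'E'
from fit import *
b=np.load("bal.npy"); s=local(b,[[-.075,0,0]])[0]
rows((s[0],s[1],.268,b[2]))
F=[]
for i in range(6):
    im=bot.camera("scene"); F.append(bot.get_obs()["ft_force"][2])
print("Fz",np.mean(F),np.std(F))
o=bot.get_obs()["eef_pos"]; L=[]
q=(o[0],o[1],b[2]); L=[l+[0,0,o[2]+.0045-.142] for l in wire_tub(q)]
crop(im,240,130,160,120,5,"ha.png",[proj("scene",l) for l in L])
E
```

```text
now [0.4481 0.0218 0.2689] yaw_y 0.028 t 9.95 F [ 0.22 -0.56 -2.61] w 0.0115 j6 1.59
d [0.023, 2.285, 0.026] w [0.04, 0.05, -0.0] len 2.29
Fz -2.08781758267999 0.38186106981787626
```

View pics/ha.png

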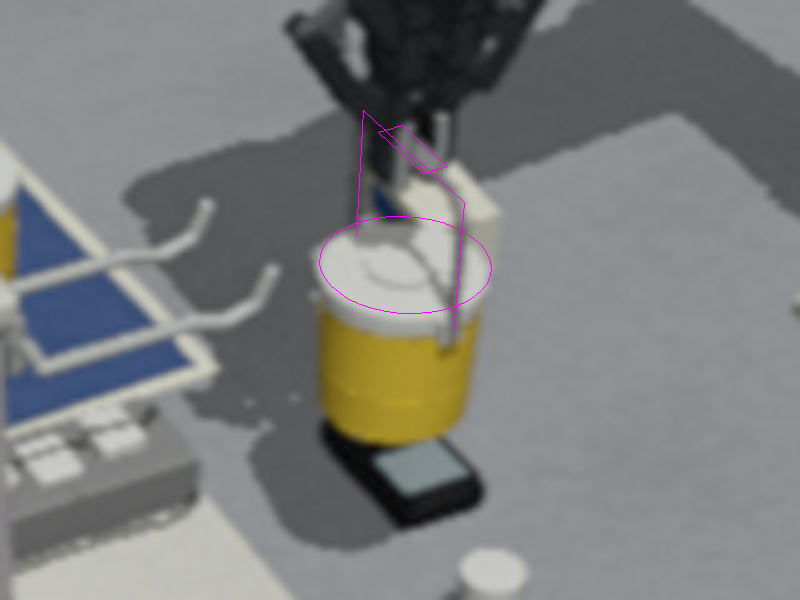

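The held tub's left bail corner is at (460,205) in this crop, against a modelled (464,203). The prong tips are at (208,205) and (275,269). I'll check the lateral alignment using the scene camera alone.

```bash
python3 - <<'E'
from fit import *
b=np.load("bal.npy"); U=lambda p:np.array(p)/5+[240,130]-.5
inv=lambda w:R.from_euler("z",-b[2]).apply(w-[b[0],b[1],0])
for n,p,z in(("tipR",(208,203),.257),("tipL",(274,268),.257),("barL",(461,204),.273)): print(n,np.round(inv(unproj("scene",U(p),z)[0]),4))
o=bot.get_obs()["eef_pos"]; print("tcp",inv(o))
E
```

```text
tipR [-0.0978 -0.0307  0.257 ]
tipL [-0.0992  0.0295  0.257 ]
barL [-0.1873  0.0436  0.273 ]
tcp [-0.18889678 -0.00119332  0.26944617]
```

Call:
{"api": "drive_tool", "payload": {
  "rows": [
    {"dx": 0.02, "dy": 0.25, "dz": 0, "wx": 0, "wy": 0, "wz": 0, "hand": 5},
    {"dx": 0.02, "dy": 0.6, "dz": 0, "wx": 0, "wy": 0, "wz": 0, "hand": 5},
    {"dx": 0.02, "dy": 1.0, "dz": 0, "wx": 0, "wy": 0, "wz": 0, "hand": 5},
    {"dx": 0.02, "dy": 1.4, "dz": 0, "wx": 0, "wy": 0, "wz": 0, "hand": 5},
    {"dx": 0.02, "dy": 1.8, "dz": 0, "wx": 0, "wy": 0, "wz": 0, "hand": 5},
    {"dx": 0.02, "dy": 2.1, "dz": 0, "wx": 0, "wy": 0, "wz": 0, "hand": 5},
    {"dx": 0.02, "dy": 2.3, "dz": 0, "wx": 0, "wy": 0, "wz": 0, "hand": 5},
    {"dx": 0.02, "dy": 2.32, "dz": 0.1, "wx": 0, "wy": 0, "wz": 0, "hand": 5},
    {"dx": 0.02, "dy": 2.32, "dz": 0.25, "wx": 0, "wy": 0, "wz": 0, "hand": 5},
    {"dx": 0.02, "dy": 2.32, "dz": 0.4, "wx": 0, "wy": 0, "wz": 0, "hand": 5},
    {"dx": 0.02, "dy": 2.32, "dz": 0.5, "wx": 0, "wy": 0, "wz": 0, "hand": 5},
    {"dx": 0.02, "dy": 2.32, "dz": 0.55, "wx": 0, "wy": 0, "wz": 0, "hand": 5},
    {"dx": 0.02, "dy": 2.32, "dz": 0.55, "wx": 0, "wy": 0, "wz": 0, "hand": 5},
    {"dx": 0.02, "dy": 2.32, "dz": 0.55, "wx": 0, "wy": 0, "wz": 0, "hand": 5},
    {"dx": 0.02, "dy": 2.32, "dz": 0.55, "wx": 0, "wy": 0, "wz": 0, "hand": 5}
  ]
}}

```text
clock: 11.75
eef_pos: [0.5647, 0.0268, 0.243]
tool_rot: [0.697, 0.717, 0.001, 0.003]
ft_force: [-0.1, -1.0, -1.1]
grip_width: 0.0117
grasp_force: 59.0
```

```bash
python3 - <<'E'
from fit import *
b=np.load("bal.npy"); s=local(b,[[-.075,0,0]])[0]
rows((s[0],s[1],.2365,b[2]))
E
```

```text
now [0.5647 0.0268 0.243 ] yaw_y 0.029 t 11.75 F [-0.09 -1.04 -1.07] w 0.0117 j6 1.59
d [-0.008, -0.049, 0.13] w [0.07, 0.04, 0.0] len 0.14
```

Call:
{"api": "drive_tool", "payload": {
  "rows": [
    {"dx": 0, "dy": -0.02, "dz": 0.04, "wx": 0, "wy": 0, "wz": 0, "hand": 5},
    {"dx": 0, "dy": -0.02, "dz": 0.08, "wx": 0, "wy": 0, "wz": 0, "hand": 5},
    {"dx": 0, "dy": -0.02, "dz": 0.12, "wx": 0, "wy": 0, "wz": 0, "hand": 5},
    {"dx": 0, "dy": -0.02, "dz": 0.16, "wx": 0, "wy": 0, "wz": 0, "hand": 5},
    {"dx": 0, "dy": -0.02, "dz": 0.2, "wx": 0, "wy": 0, "wz": 0, "hand": 5},
    {"dx": 0, "dy": -0.02, "dz": 0.24, "wx": 0, "wy": 0, "wz": 0, "hand": 5},
    {"dx": 0, "dy": -0.02, "dz": 0.28, "wx": 0, "wy": 0, "wz": 0, "hand": 5},
    {"dx": 0, "dy": -0.02, "dz": 0.28, "wx": 0, "wy": 0, "wz": 0, "hand": 5},
    {"dx": 0, "dy": -0.02, "dz": 0.28, "wx": 0, "wy": 0, "wz": 0, "hand": 5}
  ]
}}

```text
clock: 12.65
eef_pos: [0.5635, 0.0267, 0.2286]
tool_rot: [0.697, 0.717, 0.001, 0.003]
ft_force: [-1.1, 0.0, -0.5]
grip_width: 0.0119
grasp_force: 59.2
```

```bash
python3 - <<'E'
from h import *
F=[]
for i in range(6):
    im=bot.camera("scene"); F.append(bot.get_obs()["ft_force"][2])
print("Fz",np.mean(F),np.std(F)); rows()
crop(im,210,120,160,120,5,"hb.png")
E
```

```text
Fz -0.48630042411843294 0.4208160460764861
now [0.5635 0.0267 0.2286] yaw_y 0.029 t 12.95 F [-1.38  0.68 -0.05] w 0.0114 j6 1.59
```

View pics/hb.png

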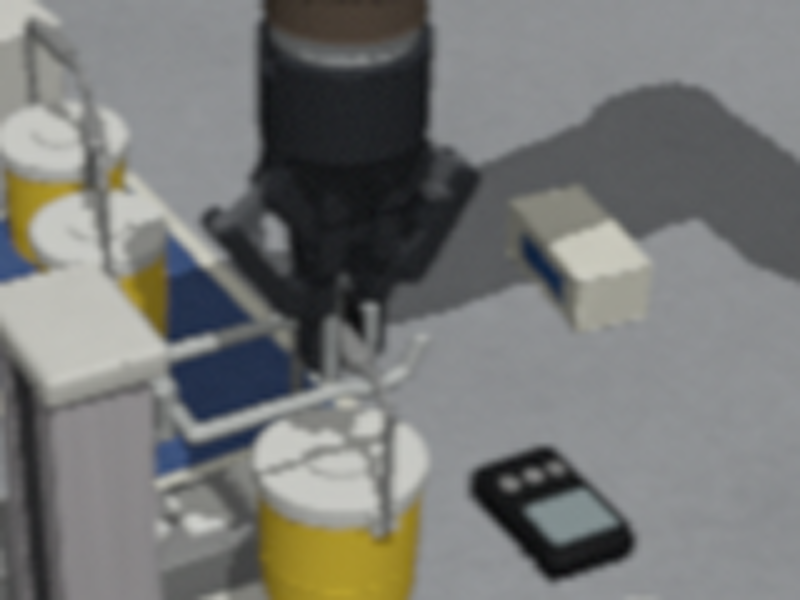

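The bail rests across both prongs, with the left prong crossing the bar near (375,370), and most of the weight has transferred. I'll ease down a touch more, let go and rise clear.

Call:
{"api": "drive_tool", "payload": {
  "rows": [
    {"dx": 0, "dy": 0, "dz": 0.03, "wx": 0, "wy": 0, "wz": 0, "hand": 5},
    {"dx": 0, "dy": 0, "dz": 0.05, "wx": 0, "wy": 0, "wz": 0, "hand": 5},
    {"dx": 0, "dy": 0, "dz": 0.05, "wx": 0, "wy": 0, "wz": 0, "hand": 5},
    {"dx": 0, "dy": 0, "dz": 0.05, "wx": 0, "wy": 0, "wz": 0, "hand": 14},
    {"dx": 0, "dy": 0, "dz": 0.05, "wx": 0, "wy": 0, "wz": 0, "hand": 18},
    {"dx": 0, "dy": 0, "dz": 0.05, "wx": 0, "wy": 0, "wz": 0, "hand": 26},
    {"dx": 0, "dy": 0, "dz": 0.05, "wx": 0, "wy": 0, "wz": 0, "hand": 34},
    {"dx": 0, "dy": 0, "dz": 0.05, "wx": 0, "wy": 0, "wz": 0, "hand": 40},
    {"dx": 0, "dy": 0, "dz": -0.1, "wx": 0, "wy": 0, "wz": 0, "hand": 40},
    {"dx": 0, "dy": 0, "dz": -0.4, "wx": 0, "wy": 0, "wz": 0, "hand": 40},
    {"dx": 0, "dy": 0, "dz": -0.9, "wx": 0, "wy": 0, "wz": 0, "hand": 40},
    {"dx": 0, "dy": 0, "dz": -1.4, "wx": 0, "wy": 0, "wz": 0, "hand": 40},
    {"dx": 0, "dy": 0, "dz": -1.6, "wx": 0, "wy": 0, "wz": 0, "hand": 40},
    {"dx": 0, "dy": 0, "dz": -1.6, "wx": 0, "wy": 0, "wz": 0, "hand": 40}
  ]
}}

```text
clock: 14.35
eef_pos: [0.5641, 0.027, 0.3105]
tool_rot: [0.697, 0.717, 0.002, 0.004]
ft_force: [0.8, 0.1, -0.1]
grip_width: 0.0405
grasp_force: 0.0
```

```bash
python3 - <<'E'
from h import *
# watch stillness while waiting: frame-to-frame change round the tub
prev=None;D=[]
for i in range(10):
    im=bot.camera("scene")[180:250,255:300].astype(int)
    if prev is not None: D.append(round(float(abs(im-prev).mean()),2))
    prev=im
print(D); rows()
im=bot.camera("scene"); crop(im,210,120,160,120,5,"hc.png")
E
```

```text
[0.52, 0.48, 0.49, 0.48, 0.45, 0.46, 0.51, 0.47, 0.45]
now [0.5629 0.0269 0.308 ] yaw_y 0.029 t 14.85 F [-0.74  0.28 -1.24] w 0.0402 j6 1.59
```

View pics/hc.png

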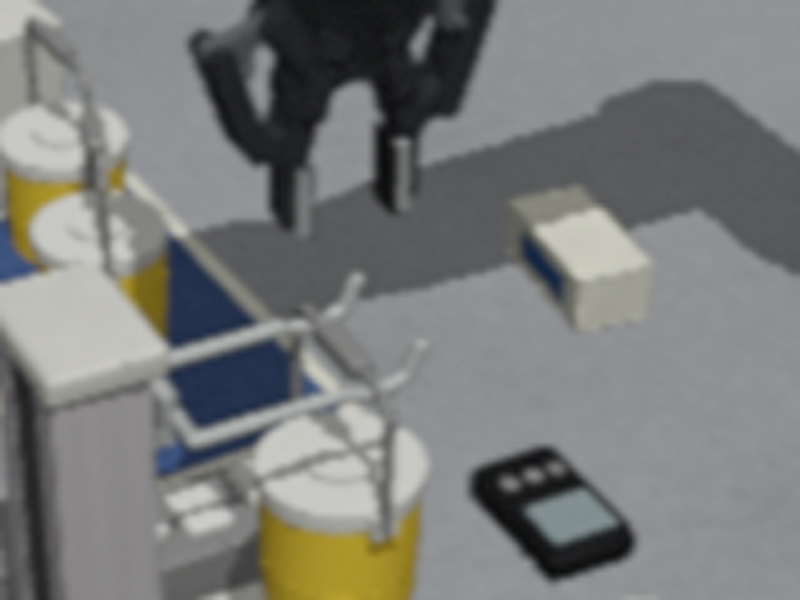

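The tub hangs still on both prongs with the gripper clear. I'll wait and then fetch it.

Call:
{"api": "drive_tool", "payload": {
  "rows": [
    {"dx": 0, "dy": 0, "dz": 0, "wx": 0, "wy": 0, "wz": 0, "hand": 40},
    {"dx": 0, "dy": 0, "dz": 0, "wx": 0, "wy": 0, "wz": 0, "hand": 40},
    {"dx": 0, "dy": 0, "dz": 0, "wx": 0, "wy": 0, "wz": 0, "hand": 40},
    {"dx": 0, "dy": 0, "dz": 0, "wx": 0, "wy": 0, "wz": 0, "hand": 40},
    {"dx": 0, "dy": 0, "dz": 0, "wx": 0, "wy": 0, "wz": 0, "hand": 40},
    {"dx": 0, "dy": 0, "dz": 0, "wx": 0, "wy": 0, "wz": 0, "hand": 40},
    {"dx": 0, "dy": 0, "dz": 0, "wx": 0, "wy": 0, "wz": 0, "hand": 40},
    {"dx": 0, "dy": 0, "dz": 0, "wx": 0, "wy": 0, "wz": 0, "hand": 40},
    {"dx": 0, "dy": 0, "dz": 0, "wx": 0, "wy": 0, "wz": 0, "hand": 40},
    {"dx": 0, "dy": 0, "dz": 0, "wx": 0, "wy": 0, "wz": 0, "hand": 40},
    {"dx": 0, "dy": 0, "dz": 0, "wx": 0, "wy": 0, "wz": 0, "hand": 40},
    {"dx": 0, "dy": 0, "dz": 0, "wx": 0, "wy": 0, "wz": 0, "hand": 40},
    {"dx": 0, "dy": 0, "dz": 0, "wx": 0, "wy": 0, "wz": 0, "hand": 40},
    {"dx": 0, "dy": 0, "dz": 0, "wx": 0, "wy": 0, "wz": 0, "hand": 40},
    {"dx": 0, "dy": 0, "dz": 0, "wx": 0, "wy": 0, "wz": 0, "hand": 40},
    {"dx": 0, "dy": 0, "dz": 0, "wx": 0, "wy": 0, "wz": 0, "hand": 40},
    {"dx": 0, "dy": 0, "dz": 0, "wx": 0, "wy": 0, "wz": 0, "hand": 40},
    {"dx": 0, "dy": 0, "dz": 0, "wx": 0, "wy": 0, "wz": 0, "hand": 40},
    {"dx": 0, "dy": 0, "dz": 0, "wx": 0, "wy": 0, "wz": 0, "hand": 40},
    {"dx": 0, "dy": 0, "dz": 0, "wx": 0, "wy": 0, "wz": 0, "hand": 40}
  ]
}}

```text
clock: 16.9
eef_pos: [0.5631, 0.0269, 0.3085]
tool_rot: [0.697, 0.717, 0.001, 0.003]
ft_force: [0.7, 0.6, -0.3]
grip_width: 0.0399
grasp_force: 0.0
```

Call:
{"api": "drive_tool", "payload": {
  "rows": [
    {"dx": 0, "dy": 0, "dz": 0, "wx": 0, "wy": 0, "wz": 0, "hand": 40},
    {"dx": 0, "dy": 0, "dz": 0, "wx": 0, "wy": 0, "wz": 0, "hand": 40},
    {"dx": 0, "dy": 0, "dz": 0, "wx": 0, "wy": 0, "wz": 0, "hand": 40},
    {"dx": 0, "dy": 0, "dz": 0, "wx": 0, "wy": 0, "wz": 0, "hand": 40},
    {"dx": 0, "dy": 0, "dz": 0, "wx": 0, "wy": 0, "wz": 0, "hand": 40},
    {"dx": 0, "dy": 0, "dz": 0, "wx": 0, "wy": 0, "wz": 0, "hand": 40},
    {"dx": 0, "dy": 0, "dz": 0, "wx": 0, "wy": 0, "wz": 0, "hand": 40},
    {"dx": 0, "dy": 0, "dz": 0, "wx": 0, "wy": 0, "wz": 0, "hand": 40},
    {"dx": 0, "dy": 0, "dz": 0, "wx": 0, "wy": 0, "wz": 0, "hand": 40},
    {"dx": 0, "dy": 0, "dz": 0, "wx": 0, "wy": 0, "wz": 0, "hand": 40},
    {"dx": 0, "dy": 0, "dz": 0.4, "wx": 0, "wy": 0, "wz": 0, "hand": 40},
    {"dx": 0, "dy": 0, "dz": 0.9, "wx": 0, "wy": 0, "wz": 0, "hand": 40},
    {"dx": 0, "dy": 0, "dz": 1.4, "wx": 0, "wy": 0, "wz": 0, "hand": 40},
    {"dx": 0, "dy": 0, "dz": 1.62, "wx": 0, "wy": 0, "wz": 0, "hand": 40},
    {"dx": 0, "dy": 0, "dz": 1.62, "wx": 0, "wy": 0, "wz": 0, "hand": 40},
    {"dx": 0, "dy": 0, "dz": 1.62, "wx": 0, "wy": 0, "wz": 0, "hand": 25},
    {"dx": 0, "dy": 0, "dz": 1.62, "wx": 0, "wy": 0, "wz": 0, "hand": 16},
    {"dx": 0, "dy": 0, "dz": 1.62, "wx": 0, "wy": 0, "wz": 0, "hand": 5},
    {"dx": 0, "dy": 0, "dz": 1.62, "wx": 0, "wy": 0, "wz": 0, "hand": 5},
    {"dx": 0, "dy": 0, "dz": 1.62, "wx": 0, "wy": 0, "wz": 0, "hand": 5}
  ]
}}

```text
clock: 18.9
eef_pos: [0.564, 0.0267, 0.2281]
tool_rot: [0.697, 0.717, 0.001, 0.004]
ft_force: [1.5, 0.0, -0.1]
grip_width: 0.0115
grasp_force: 62.1
```

```bash
python3 - <<'E'
from fit import *
b=np.load("bal.npy"); s=local(b,[[-.075,0,0],[-.2,0,0]])
rows((s[0,0],s[0,1],.269,b[2]),(s[1,0],s[1,1],.269,b[2]))
import cv2
# tray: 4 outer top corners seen in top0.png
im=bot.camera("top"); crop(im,110,160,130,95,6,"tray.png")
r=bot.outline_of("top","tray")
print([(round(d["score"],2),np.round(d["extent"],1).tolist()) for d in r])
E
```

```text
now [0.564  0.0267 0.2281] yaw_y 0.029 t 18.9 F [ 1.52  0.02 -0.14] w 0.0115 j6 1.59
d [-0.011, -0.03, -0.817] w [0.07, 0.04, 0.0] len 0.82
d [-0.01, -2.53, -0.834] w [0.07, 0.04, 0.0] len 2.66
[(0.7, [174.7, 207.0, 106.2, 75.6])]
```

View pics/tray.png

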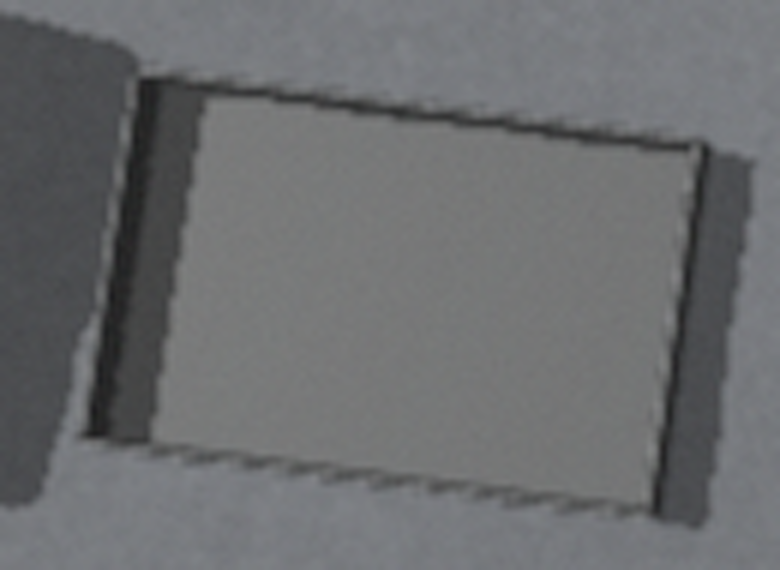

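The tray rim corners are at (140,78), (706,147), (655,512) and (90,437) in the crop. I'll lift the tub off and back it out, and fit the tray pose.

Call:
{"api": "drive_tool", "payload": {
  "rows": [
    {"dx": 0, "dy": -0.02, "dz": -0.1, "wx": 0, "wy": 0, "wz": 0, "hand": 5},
    {"dx": 0, "dy": -0.03, "dz": -0.2, "wx": 0, "wy": 0, "wz": 0, "hand": 5},
    {"dx": 0, "dy": -0.03, "dz": -0.3, "wx": 0, "wy": 0, "wz": 0, "hand": 5},
    {"dx": 0, "dy": -0.03, "dz": -0.45, "wx": 0, "wy": 0, "wz": 0, "hand": 5},
    {"dx": 0, "dy": -0.03, "dz": -0.65, "wx": 0, "wy": 0, "wz": 0, "hand": 5},
    {"dx": 0, "dy": -0.03, "dz": -0.82, "wx": 0, "wy": 0, "wz": 0, "hand": 5},
    {"dx": 0, "dy": -0.03, "dz": -0.83, "wx": 0, "wy": 0, "wz": 0, "hand": 5},
    {"dx": 0, "dy": -0.2, "dz": -0.83, "wx": 0, "wy": 0, "wz": 0, "hand": 5},
    {"dx": 0, "dy": -0.5, "dz": -0.83, "wx": 0, "wy": 0, "wz": 0, "hand": 5},
    {"dx": 0, "dy": -0.9, "dz": -0.83, "wx": 0, "wy": 0, "wz": 0, "hand": 5},
    {"dx": 0, "dy": -1.4, "dz": -0.83, "wx": 0, "wy": 0, "wz": 0, "hand": 5},
    {"dx": 0, "dy": -1.9, "dz": -0.83, "wx": 0, "wy": 0, "wz": 0, "hand": 5},
    {"dx": 0, "dy": -2.3, "dz": -0.83, "wx": 0, "wy": 0, "wz": 0, "hand": 5},
    {"dx": 0, "dy": -2.53, "dz": -0.83, "wx": 0, "wy": 0, "wz": 0, "hand": 5},
    {"dx": 0, "dy": -2.53, "dz": -0.83, "wx": 0, "wy": 0, "wz": 0, "hand": 5},
    {"dx": 0, "dy": -2.53, "dz": -0.83, "wx": 0, "wy": 0, "wz": 0, "hand": 5}
  ]
}}

```text
clock: 20.6
eef_pos: [0.4374, 0.0232, 0.2686]
tool_rot: [0.697, 0.717, 0.001, 0.003]
ft_force: [0.6, 0.4, -2.1]
grip_width: 0.0112
grasp_force: 61.8
```

```bash
python3 - <<'E'
from fit import *
V=lambda p:np.array(p)/6+[110,160]-.5
q,r=fit([("top",[.1,.15,.045],V((140,78))),("top",[.1,-.15,.045],V((706,147))),("top",[-.1,-.15,.045],V((655,512))),("top",[-.1,.15,.045],V((88,437)))],[.45,.3,0])
print("tray",q,r.tolist()); np.save("tray.npy",q)
S=local(q,[[-.025,-.093,0],[.03,0,0],[-.025,.093,0]]); print(S)
rows((S[2,0],S[2,1],.22,q[2]),(S[2,0],S[2,1],.15,q[2]))
im=bot.camera("top"); d=bot.outline_of("top","tray")[0]; print(np.round(d["extent"],1))
E
```

```text
tray [ 0.50463318  0.33463757 -0.10973767] [[-0.0, -1.9], [0.4, -1.5], [0.3, 1.4], [-0.9, 1.7]]
[[0.46959843 0.24493492 0.        ]
 [0.53445273 0.33135205 0.        ]
 [0.48996869 0.42981611 0.        ]]
now [0.4374 0.0232 0.2686] yaw_y 0.029 t 20.6 F [ 0.65  0.37 -2.08] w 0.0112 j6 1.6
d [8.102, 1.28, 0.95] w [0.07, 0.04, 1.59] len 8.26
d [8.107, 1.272, 2.35] w [0.07, 0.04, 1.59] len 8.54
[175.6 207.4 107.8  74.1]
```

Call:
{"api": "drive_tool", "payload": {
  "rows": [
    {"dx": 0.3, "dy": 0, "dz": 0, "wx": 0, "wy": 0, "wz": 0, "hand": 5},
    {"dx": 0.9, "dy": 0.1, "dz": 0, "wx": 0, "wy": 0, "wz": 0.2, "hand": 5},
    {"dx": 1.6, "dy": 0.2, "dz": 0, "wx": 0, "wy": 0, "wz": 0.4, "hand": 5},
    {"dx": 2.4, "dy": 0.35, "dz": 0, "wx": 0, "wy": 0, "wz": 0.5, "hand": 5},
    {"dx": 3.2, "dy": 0.5, "dz": 0, "wx": 0, "wy": 0, "wz": 0.7, "hand": 5},
    {"dx": 4, "dy": 0.65, "dz": 0, "wx": 0, "wy": 0, "wz": 0.9, "hand": 5},
    {"dx": 4.8, "dy": 0.75, "dz": 0, "wx": 0, "wy": 0, "wz": 1, "hand": 5},
    {"dx": 5.6, "dy": 0.9, "dz": 0, "wx": 0, "wy": 0, "wz": 1.2, "hand": 5},
    {"dx": 6.4, "dy": 1, "dz": 0, "wx": 0, "wy": 0, "wz": 1.4, "hand": 5},
    {"dx": 7.1, "dy": 1.1, "dz": 0, "wx": 0, "wy": 0, "wz": 1.5, "hand": 5},
    {"dx": 7.7, "dy": 1.2, "dz": 0, "wx": 0, "wy": 0, "wz": 1.59, "hand": 5},
    {"dx": 8.05, "dy": 1.27, "dz": 0, "wx": 0, "wy": 0, "wz": 1.59, "hand": 5},
    {"dx": 8.1, "dy": 1.27, "dz": 0.2, "wx": 0, "wy": 0, "wz": 1.59, "hand": 5},
    {"dx": 8.1, "dy": 1.27, "dz": 0.7, "wx": 0, "wy": 0, "wz": 1.59, "hand": 5},
    {"dx": 8.1, "dy": 1.27, "dz": 1.2, "wx": 0, "wy": 0, "wz": 1.59, "hand": 5},
    {"dx": 8.1, "dy": 1.27, "dz": 1.7, "wx": 0, "wy": 0, "wz": 1.59, "hand": 5},
    {"dx": 8.1, "dy": 1.27, "dz": 2.0, "wx": 0, "wy": 0, "wz": 1.59, "hand": 5},
    {"dx": 8.1, "dy": 1.27, "dz": 2.2, "wx": 0, "wy": 0, "wz": 1.59, "hand": 5},
    {"dx": 8.1, "dy": 1.27, "dz": 2.3, "wx": 0, "wy": 0, "wz": 1.59, "hand": 5},
    {"dx": 8.1, "dy": 1.27, "dz": 2.3, "wx": 0, "wy": 0, "wz": 1.59, "hand": 5}
  ]
}}

```text
clock: 22.7
eef_pos: [0.4892, 0.4289, 0.1515]
tool_rot: [0.745, 0.667, 0.0, 0.003]
ft_force: [0.0, -0.5, -1.8]
grip_width: 0.0118
grasp_force: 61.8
```

Call:
{"api": "drive_tool", "payload": {
  "rows": [
    {"dx": 0, "dy": 0, "dz": 0.06, "wx": 0, "wy": 0, "wz": 0, "hand": 5},
    {"dx": 0, "dy": 0, "dz": 0.1, "wx": 0, "wy": 0, "wz": 0, "hand": 5},
    {"dx": 0, "dy": 0, "dz": 0.1, "wx": 0, "wy": 0, "wz": 0, "hand": 5},
    {"dx": 0, "dy": 0, "dz": 0.1, "wx": 0, "wy": 0, "wz": 0, "hand": 5}
  ]
}}

```text
clock: 23.1
eef_pos: [0.4894, 0.4296, 0.1477]
tool_rot: [0.745, 0.667, 0.001, 0.003]
ft_force: [0.8, -0.2, -2.6]
grip_width: 0.0116
grasp_force: 61.8
```

Call:
{"api": "drive_tool", "payload": {
  "rows": [
    {"dx": 0, "dy": 0, "dz": 0.03, "wx": 0, "wy": 0, "wz": 0, "hand": 5},
    {"dx": 0, "dy": 0, "dz": 0.06, "wx": 0, "wy": 0, "wz": 0, "hand": 5},
    {"dx": 0, "dy": 0, "dz": 0.06, "wx": 0, "wy": 0, "wz": 0, "hand": 5},
    {"dx": 0, "dy": 0, "dz": 0.06, "wx": 0, "wy": 0, "wz": 0, "hand": 5}
  ]
}}

```text
clock: 23.5
eef_pos: [0.4898, 0.43, 0.1459]
tool_rot: [0.745, 0.667, 0.002, 0.003]
ft_force: [-0.7, -0.8, 5.3]
grip_width: 0.0115
grasp_force: 62.7
```

Foot contact. I'll release, rise and re-measure tub b.

Call:
{"api": "drive_tool", "payload": {
  "rows": [
    {"dx": 0, "dy": 0, "dz": -0.04, "wx": 0, "wy": 0, "wz": 0, "hand": 5},
    {"dx": 0, "dy": 0, "dz": -0.04, "wx": 0, "wy": 0, "wz": 0, "hand": 15},
    {"dx": 0, "dy": 0, "dz": -0.04, "wx": 0, "wy": 0, "wz": 0, "hand": 25},
    {"dx": 0, "dy": 0, "dz": -0.04, "wx": 0, "wy": 0, "wz": 0, "hand": 36},
    {"dx": 0, "dy": 0, "dz": -0.04, "wx": 0, "wy": 0, "wz": 0, "hand": 40},
    {"dx": 0, "dy": 0, "dz": -0.3, "wx": 0, "wy": 0, "wz": 0, "hand": 40},
    {"dx": 0, "dy": 0, "dz": -1, "wx": 0, "wy": 0, "wz": 0, "hand": 40},
    {"dx": 0, "dy": 0, "dz": -1.9, "wx": 0, "wy": 0, "wz": 0, "hand": 40},
    {"dx": 0, "dy": 0, "dz": -2.8, "wx": 0, "wy": 0, "wz": 0, "hand": 40},
    {"dx": 0, "dy": -1, "dz": -2.8, "wx": 0, "wy": 0, "wz": 0, "hand": 40},
    {"dx": 0, "dy": -2, "dz": -2.8, "wx": 0, "wy": 0, "wz": 0, "hand": 40},
    {"dx": 0, "dy": -3, "dz": -2.8, "wx": 0, "wy": 0, "wz": 0, "hand": 40},
    {"dx": 0, "dy": -3, "dz": -2.8, "wx": 0, "wy": 0, "wz": 0, "hand": 40}
  ]
}}

```text
clock: 24.8
eef_pos: [0.334, 0.4465, 0.2851]
tool_rot: [0.743, 0.67, 0.0, 0.002]
ft_force: [0.0, 0.4, 0.7]
grip_width: 0.0403
grasp_force: 0.0
```

```bash
cat > lid.py <<'E'
from fit import *
ref=cv2.cvtColor(cv2.imread("pics/top0.png"),cv2.COLOR_BGR2RGB)
def chk(n="top"):
    """how far tubs/tray patches moved since the first picture, by template match (sub-pixel via phase-free parabola)"""
    im=bot.camera(n); out={}
    for k,(u,v,w,h) in {"a":(346,177,36,36),"b":(379,181,38,38),"c":(415,188,42,38),"tray":(124,168,106,80)}.items():
        t=ref[v:v+h,u:u+w]; s=im[v-14:v+h+14,u-14:u+w+14]
        m=cv2.matchTemplate(s,t,cv2.TM_CCOEFF_NORMED); _,c,_,l=cv2.minMaxLoc(m); out[k]=(round(c,2),l[0]-14,l[1]-14)
    return im,out
E
python3 - <<'E'
from lid import *
im,o=chk(); print(o)
for t in ("tub_a","tray"): print(t,[(round(d["score"],2),np.round(d["extent"],1).tolist()) for d in bot.look_for("top",t)])
t=np.load("tubs.npy")[1]; rows((t[0],t[1],.25,t[2]),(t[0],t[1],.135,t[2]))
E
```

```text
{'a': (0.14, -14, -14), 'b': (0.99, 0, 0), 'c': (1.0, 0, 0), 'tray': (0.61, 0, 0)}
tub_a [(0.95, [434.3, 204.2, 39.8, 26.1]), (0.9, [144.6, 211.3, 34.7, 26.6]), (0.77, [397.9, 199.8, 38.6, 23.7]), (0.71, [359.6, 131.6, 23.4, 35.0]), (0.59, [290.1, 167.1, 72.4, 92.1]), (0.45, [367.4, 292.0, 33.2, 23.0])]
tray [(0.6, [173.1, 208.2, 102.9, 74.7]), (0.55, [434.6, 206.4, 37.1, 26.1])]
now [0.3397 0.4467 0.2847] yaw_y -0.109 t 24.95 F [ 0.44 -1.05  0.53] w 0.0399 j6 2.6
d [-15.219, 5.732, 0.751] w [0.08, 0.01, 1.89] len 16.28
d [-15.216, 5.716, 3.051] w [0.08, 0.01, 1.89] len 16.54
```

Call:
{"api": "drive_tool", "payload": {
  "rows": [
    {"dx": -15.22, "dy": 5.73, "dz": 0.7, "wx": 0, "wy": 0, "wz": 1.89, "hand": 50},
    {"dx": -15.22, "dy": 5.73, "dz": 0.7, "wx": 0, "wy": 0, "wz": 1.89, "hand": 50},
    {"dx": -15.22, "dy": 5.73, "dz": 0.7, "wx": 0, "wy": 0, "wz": 1.89, "hand": 50},
    {"dx": -15.22, "dy": 5.73, "dz": 0.7, "wx": 0, "wy": 0, "wz": 1.89, "hand": 50},
    {"dx": -15.22, "dy": 5.73, "dz": 0.7, "wx": 0, "wy": 0, "wz": 1.89, "hand": 50},
    {"dx": -15.22, "dy": 5.73, "dz": 0.7, "wx": 0, "wy": 0, "wz": 1.89, "hand": 50},
    {"dx": -15.22, "dy": 5.73, "dz": 0.7, "wx": 0, "wy": 0, "wz": 1.89, "hand": 50},
    {"dx": -15.22, "dy": 5.73, "dz": 0.7, "wx": 0, "wy": 0, "wz": 1.89, "hand": 50},
    {"dx": -15.22, "dy": 5.73, "dz": 0.7, "wx": 0, "wy": 0, "wz": 1.89, "hand": 50},
    {"dx": -15.22, "dy": 5.73, "dz": 0.7, "wx": 0, "wy": 0, "wz": 1.89, "hand": 50},
    {"dx": -15.22, "dy": 5.73, "dz": 0.7, "wx": 0, "wy": 0, "wz": 1.89, "hand": 50},
    {"dx": -15.22, "dy": 5.73, "dz": 0.7, "wx": 0, "wy": 0, "wz": 1.89, "hand": 50},
    {"dx": -15.22, "dy": 5.73, "dz": 0.7, "wx": 0, "wy": 0, "wz": 1.89, "hand": 50},
    {"dx": -15.22, "dy": 5.73, "dz": 0.7, "wx": 0, "wy": 0, "wz": 1.89, "hand": 50},
    {"dx": -15.22, "dy": 5.73, "dz": 0.7, "wx": 0, "wy": 0, "wz": 1.89, "hand": 50},
    {"dx": -15.22, "dy": 5.73, "dz": 0.7, "wx": 0, "wy": 0, "wz": 1.89, "hand": 50},
    {"dx": -15.22, "dy": 5.73, "dz": 0.7, "wx": 0, "wy": 0, "wz": 1.89, "hand": 50},
    {"dx": -15.22, "dy": 5.73, "dz": 0.7, "wx": 0, "wy": 0, "wz": 1.89, "hand": 50},
    {"dx": -15.22, "dy": 5.73, "dz": 0.7, "wx": 0, "wy": 0, "wz": 1.89, "hand": 50},
    {"dx": -15.22, "dy": 5.73, "dz": 0.7, "wx": 0, "wy": 0, "wz": 1.89, "hand": 50}
  ]
}}

```text
clock: 26.95
eef_pos: [0.5409, -0.3412, 0.2525]
tool_rot: [0.797, 0.604, 0.001, 0.003]
ft_force: [0.0, 0.9, 0.1]
grip_width: 0.05
grasp_force: 0.0
```

```bash
python3 - <<'E'
from lid import *
t=np.load("tubs.npy"); 
# lid circle fit on the first picture: white pixels (bright, unsaturated) around each lid
hsv=cv2.cvtColor(ref,cv2.COLOR_RGB2HSV)
up=lambda a:cv2.resize(a,None,fx=4,fy=4,interpolation=cv2.INTER_CUBIC)
for i,q in enumerate(t):
    u,v=proj("top",local(q,[0,0,.081]))[0].astype(int)
    p=up(ref[v-20:v+21,u-20:u+21]); h=cv2.cvtColor(p,cv2.COLOR_RGB2HSV)
    m=((h[...,2]>150)&(h[...,1]<40)).astype(np.uint8)
    yy,xx=np.mgrid[:m.shape[0],:m.shape[1]]; m[np.hypot(xx-82,yy-82)>72]=0
    m=cv2.morphologyEx(m,cv2.MORPH_OPEN,np.ones((5,5)))
    n,l,s,c=cv2.connectedComponentsWithStats(m); big=np.isin(l,[k for k in range(1,n) if s[k,4]>300]).astype(np.uint8)
    (cx,cy),r=cv2.minEnclosingCircle(np.argwhere(big)[:,::-1].astype(np.float32))
    uv=[u-20+(cx+.5)/4-.5,v-20+(cy+.5)/4-.5]
    print(i,np.round(q,4),"lid",np.round(unproj("top",uv,.081)[0][:2],4),"r px",r/4,"expect",.041*437/1.319)
q=t[1]; rows((q[0],q[1],.135,q[2]))
E
```

```text
0 [ 0.555  -0.2426  0.6765] lid [ 0.5566 -0.2427] r px 13.739866256713867 expect 13.58377558756634
1 [ 0.5419 -0.341  -0.2737] lid [ 0.5427 -0.3427] r px 13.257847785949707 expect 13.58377558756634
2 [ 0.5242 -0.4521  0.02  ] lid [ 0.5309 -0.4559] r px 15.505064010620117 expect 13.58377558756634
now [ 0.5409 -0.3412  0.2525] yaw_y -0.275 t 26.95 F [0.01 0.93 0.08] w 0.05 j6 1.28
d [0.014, 0.006, 2.35] w [0.07, 0.02, -0.01] len 2.35
```

Call:
{"api": "drive_tool", "payload": {
  "rows": [
    {"dx": -0.02, "dy": 0.02, "dz": 0.5, "wx": 0, "wy": 0, "wz": 0, "hand": 50},
    {"dx": -0.02, "dy": 0.02, "dz": 1.1, "wx": 0, "wy": 0, "wz": 0, "hand": 50},
    {"dx": -0.02, "dy": 0.02, "dz": 1.7, "wx": 0, "wy": 0, "wz": 0, "hand": 50},
    {"dx": -0.02, "dy": 0.02, "dz": 2.2, "wx": 0, "wy": 0, "wz": 0, "hand": 50},
    {"dx": -0.02, "dy": 0.02, "dz": 2.35, "wx": 0, "wy": 0, "wz": 0, "hand": 50},
    {"dx": -0.02, "dy": 0.02, "dz": 2.35, "wx": 0, "wy": 0, "wz": 0, "hand": 50},
    {"dx": -0.02, "dy": 0.02, "dz": 2.35, "wx": 0, "wy": 0, "wz": 0, "hand": 25},
    {"dx": -0.02, "dy": 0.02, "dz": 2.35, "wx": 0, "wy": 0, "wz": 0, "hand": 5},
    {"dx": -0.02, "dy": 0.02, "dz": 2.35, "wx": 0, "wy": 0, "wz": 0, "hand": 5},
    {"dx": -0.02, "dy": 0.02, "dz": 2.35, "wx": 0, "wy": 0, "wz": 0, "hand": 5},
    {"dx": -0.02, "dy": 0.02, "dz": 2.35, "wx": 0, "wy": 0, "wz": 0, "hand": 5}
  ]
}}

```text
clock: 28.05
eef_pos: [0.5432, -0.3437, 0.1368]
tool_rot: [0.797, 0.604, 0.002, 0.004]
ft_force: [-1.0, 0.2, 5.3]
grip_width: 0.0117
grasp_force: 59.5
```

Call:
{"api": "drive_tool", "payload": {
  "rows": [
    {"dx": 0, "dy": 0, "dz": -0.2, "wx": 0, "wy": 0, "wz": 0, "hand": 5},
    {"dx": 0, "dy": 0, "dz": -0.6, "wx": 0, "wy": 0, "wz": 0, "hand": 5},
    {"dx": 0, "dy": 0, "dz": -1.2, "wx": 0, "wy": 0, "wz": 0, "hand": 5},
    {"dx": 0, "dy": 0, "dz": -1.8, "wx": 0, "wy": 0, "wz": 0, "hand": 5},
    {"dx": 0, "dy": 0, "dz": -2.4, "wx": 0, "wy": 0, "wz": 0, "hand": 5},
    {"dx": 0, "dy": 0, "dz": -2.9, "wx": 0, "wy": 0, "wz": 0, "hand": 5},
    {"dx": 0, "dy": 0, "dz": -3.1, "wx": 0, "wy": 0, "wz": 0, "hand": 5},
    {"dx": 0, "dy": 0, "dz": -3.1, "wx": 0, "wy": 0, "wz": 0, "hand": 5},
    {"dx": 0, "dy": 0, "dz": -3.1, "wx": 0, "wy": 0, "wz": 0, "hand": 5},
    {"dx": 0, "dy": 0, "dz": -3.1, "wx": 0, "wy": 0, "wz": 0, "hand": 5}
  ]
}}

```text
clock: 29.05
eef_pos: [0.5407, -0.3423, 0.2873]
tool_rot: [0.797, 0.604, 0.0, 0.001]
ft_force: [-0.6, 0.0, -3.1]
grip_width: 0.0116
grasp_force: 58.6
```

```bash
python3 - <<'E'
from fit import *
b=np.load("bal.npy"); s=local(b,[[-.2,-.13,0],[-.19,0,0]])
rows((s[0,0],s[0,1],.272,b[2]),(s[1,0],s[1,1],.268,b[2]))
E
```

```text
now [ 0.5407 -0.3423  0.2873] yaw_y -0.275 t 29.05 F [-0.59  0.01 -3.1 ] w 0.0116 j6 1.28
d [3.983, -3.196, 0.297] w [0.02, 0.01, -3.48] len 5.12
d [6.524, -3.782, 0.374] w [0.02, 0.01, -3.48] len 7.55
```

Call:
{"api": "drive_tool", "payload": {
  "rows": [
    {"dx": 0.25, "dy": -0.2, "dz": 0.05, "wx": 0, "wy": 0, "wz": -0.3, "hand": 5},
    {"dx": 0.7, "dy": -0.55, "dz": 0.1, "wx": 0, "wy": 0, "wz": -0.7, "hand": 5},
    {"dx": 1.25, "dy": -1, "dz": 0.15, "wx": 0, "wy": 0, "wz": -1.2, "hand": 5},
    {"dx": 1.8, "dy": -1.45, "dz": 0.2, "wx": 0, "wy": 0, "wz": -1.7, "hand": 5},
    {"dx": 2.4, "dy": -1.9, "dz": 0.25, "wx": 0, "wy": 0, "wz": -2.2, "hand": 5},
    {"dx": 3, "dy": -2.4, "dz": 0.3, "wx": 0, "wy": 0, "wz": -2.7, "hand": 5},
    {"dx": 3.5, "dy": -2.8, "dz": 0.3, "wx": 0, "wy": 0, "wz": -3.2, "hand": 5},
    {"dx": 4, "dy": -3.2, "dz": 0.3, "wx": 0, "wy": 0, "wz": -3.5, "hand": 5},
    {"dx": 4.6, "dy": -3.35, "dz": 0.33, "wx": 0, "wy": 0, "wz": -3.5, "hand": 5},
    {"dx": 5.2, "dy": -3.5, "dz": 0.37, "wx": 0, "wy": 0, "wz": -3.5, "hand": 5},
    {"dx": 5.8, "dy": -3.62, "dz": 0.37, "wx": 0, "wy": 0, "wz": -3.5, "hand": 5},
    {"dx": 6.25, "dy": -3.72, "dz": 0.37, "wx": 0, "wy": 0, "wz": -3.5, "hand": 5},
    {"dx": 6.5, "dy": -3.78, "dz": 0.37, "wx": 0, "wy": 0, "wz": -3.48, "hand": 5},
    {"dx": 6.52, "dy": -3.78, "dz": 0.37, "wx": 0, "wy": 0, "wz": -3.48, "hand": 5},
    {"dx": 6.52, "dy": -3.78, "dz": 0.37, "wx": 0, "wy": 0, "wz": -3.48, "hand": 5},
    {"dx": 6.52, "dy": -3.78, "dz": 0.37, "wx": 0, "wy": 0, "wz": -3.48, "hand": 5}
  ]
}}

```text
clock: 30.65
eef_pos: [0.4478, 0.0216, 0.2689]
tool_rot: [0.697, 0.717, 0.0, 0.003]
ft_force: [-0.4, 0.1, -3.2]
grip_width: 0.0116
grasp_force: 58.7
```

```bash
cat > hang.py <<'E'
from fit import *
b=np.load("bal.npy"); s=local(b,[[-.074,0,0]])[0]
rows((s[0],s[1],.268,b[2]))
F=[]
for i in range(8):
    im=bot.camera("scene"); F.append(bot.get_obs()["ft_force"][2])
print("Fz",np.mean(F),np.std(F))
cv2.imwrite("pics/_hold_%d.png"%(100*bot.get_obs()["clock"]),cv2.cvtColor(im,cv2.COLOR_RGB2BGR))
# compare with tub a's hold picture (crop ha.png, 240,130,160,120 x5): shift of the tub body patch, and where it should be from TCP
d=bot.outline_of("scene","tub_a"); 
for k in d[:4]: print(round(k["score"],2),np.round(k["extent"],1))
# yellow body + its columns at mid body
h=cv2.cvtColor(im,cv2.COLOR_RGB2HSV); m=(h[...,0]>18)&(h[...,0]<32)&(h[...,1]>140)&(h[...,2]>90)
n,l,st,c=cv2.connectedComponentsWithStats(m.astype(np.uint8)); 
for k in range(1,n):
    if st[k,4]>150: print("yellow",st[k].tolist(),np.round(c[k],2))
E
python3 hang.py
python3 - <<'E'
from h import *
p=cv2.imread("pics/ha.png"); im=cv2.cvtColor(cv2.resize(p,None,fx=.2,fy=.2,interpolation=cv2.INTER_AREA),cv2.COLOR_BGR2HSV)
m=(im[...,0]>18)&(im[...,0]<32)&(im[...,1]>140)&(im[...,2]>90)
n,l,st,c=cv2.connectedComponentsWithStats(m.astype(np.uint8))
for k in range(1,n):
    if st[k,4]>150: print("ref a yellow",st[k].tolist(),np.round(c[k]+[240,130],2))
E
```

```text
now [0.4478 0.0216 0.2689] yaw_y 0.028 t 30.65 F [-0.43  0.1  -3.22] w 0.0116 j6 1.59
d [0.03, 2.31, 0.028] w [0.04, 0.05, -0.01] len 2.31
Fz -2.5028966720987773 0.42605434403371256
0.71 [402.6 353.1  44.2  77.9]
0.71 [221.  149.9  19.2  50.5]
0.56 [317.2 186.9  33.9  63.1]
yellow [212, 154, 23, 19, 326] [222.89 163.49]
yellow [305, 193, 31, 26, 569] [318.57 206.04]
yellow [381, 361, 37, 30, 594] [396.47 377.85]
ref a yellow [64, 63, 31, 26, 573] [317.92 206.42]
```

Tub b sits within about 1 mm of where tub a was in the hand. Same approach, lowering gently.

Call:
{"api": "drive_tool", "payload": {
  "rows": [
    {"dx": 0.04, "dy": 0.25, "dz": 0, "wx": 0, "wy": 0, "wz": 0, "hand": 5},
    {"dx": 0.04, "dy": 0.6, "dz": 0, "wx": 0, "wy": 0, "wz": 0, "hand": 5},
    {"dx": 0.04, "dy": 1.0, "dz": 0, "wx": 0, "wy": 0, "wz": 0, "hand": 5},
    {"dx": 0.04, "dy": 1.4, "dz": 0, "wx": 0, "wy": 0, "wz": 0, "hand": 5},
    {"dx": 0.04, "dy": 1.8, "dz": 0, "wx": 0, "wy": 0, "wz": 0, "hand": 5},
    {"dx": 0.04, "dy": 2.1, "dz": 0, "wx": 0, "wy": 0, "wz": 0, "hand": 5},
    {"dx": 0.04, "dy": 2.3, "dz": 0, "wx": 0, "wy": 0, "wz": 0, "hand": 5},
    {"dx": 0.04, "dy": 2.31, "dz": 0.1, "wx": 0, "wy": 0, "wz": 0, "hand": 5},
    {"dx": 0.04, "dy": 2.31, "dz": 0.25, "wx": 0, "wy": 0, "wz": 0, "hand": 5},
    {"dx": 0.04, "dy": 2.31, "dz": 0.4, "wx": 0, "wy": 0, "wz": 0, "hand": 5},
    {"dx": 0.04, "dy": 2.31, "dz": 0.5, "wx": 0, "wy": 0, "wz": 0, "hand": 5},
    {"dx": 0.04, "dy": 2.31, "dz": 0.56, "wx": 0, "wy": 0, "wz": 0, "hand": 5},
    {"dx": 0.04, "dy": 2.31, "dz": 0.62, "wx": 0, "wy": 0, "wz": 0, "hand": 5},
    {"dx": 0.04, "dy": 2.31, "dz": 0.67, "wx": 0, "wy": 0, "wz": 0, "hand": 5},
    {"dx": 0.04, "dy": 2.31, "dz": 0.72, "wx": 0, "wy": 0, "wz": 0, "hand": 5},
    {"dx": 0.04, "dy": 2.31, "dz": 0.77, "wx": 0, "wy": 0, "wz": 0, "hand": 5},
    {"dx": 0.04, "dy": 2.31, "dz": 0.82, "wx": 0, "wy": 0, "wz": 0, "hand": 5},
    {"dx": 0.04, "dy": 2.31, "dz": 0.82, "wx": 0, "wy": 0, "wz": 0, "hand": 5},
    {"dx": 0.04, "dy": 2.31, "dz": 0.82, "wx": 0, "wy": 0, "wz": 0, "hand": 5}
  ]
}}

```text
clock: 33.0
eef_pos: [0.5637, 0.0274, 0.2291]
tool_rot: [0.697, 0.717, 0.001, 0.003]
ft_force: [-0.2, -0.3, -0.9]
grip_width: 0.0118
grasp_force: 58.9
```

```bash
cat > fz.py <<'E'
from fit import *
F=[]
for i in range(8):
    im=bot.camera("scene"); F.append(bot.get_obs()["ft_force"][2])
print("Fz",np.mean(F),np.std(F)); b=np.load("bal.npy"); s=local(b,[[-.075,0,0]])[0]; rows((s[0],s[1],.2225,b[2]))
E
python3 fz.py
```

```text
Fz -1.4825510844369438 0.27138541143654193
now [0.5638 0.0274 0.2291] yaw_y 0.029 t 33.4 F [-2.26  0.41 -1.54] w 0.0117 j6 1.59
d [-0.022, -0.032, 0.131] w [0.06, 0.04, 0.0] len 0.14
```

Call:
{"api": "drive_tool", "payload": {
  "rows": [
    {"dx": 0, "dy": 0, "dz": 0.04, "wx": 0, "wy": 0, "wz": 0, "hand": 5},
    {"dx": 0, "dy": 0, "dz": 0.08, "wx": 0, "wy": 0, "wz": 0, "hand": 5},
    {"dx": 0, "dy": 0, "dz": 0.12, "wx": 0, "wy": 0, "wz": 0, "hand": 5},
    {"dx": 0, "dy": 0, "dz": 0.15, "wx": 0, "wy": 0, "wz": 0, "hand": 5},
    {"dx": 0, "dy": 0, "dz": 0.15, "wx": 0, "wy": 0, "wz": 0, "hand": 5},
    {"dx": 0, "dy": 0, "dz": 0.15, "wx": 0, "wy": 0, "wz": 0, "hand": 5}
  ]
}}

```text
clock: 34.0
eef_pos: [0.5639, 0.0274, 0.2216]
tool_rot: [0.697, 0.717, 0.001, 0.003]
ft_force: [-0.5, -0.8, -0.1]
grip_width: 0.0119
grasp_force: 59.0
```

```bash
python3 fz.py
```

```text
Fz 0.35721761191754187 0.44176469659227413
now [0.5638 0.0275 0.2216] yaw_y 0.029 t 34.4 F [-0.42  0.58  0.58] w 0.0118 j6 1.59
d [-0.023, -0.033, -0.019] w [0.06, 0.04, 0.0] len 0.04
```

Weight fully transferred; letting go.

Call:
{"api": "drive_tool", "payload": {
  "rows": [
    {"dx": 0, "dy": 0, "dz": -0.02, "wx": 0, "wy": 0, "wz": 0, "hand": 5},
    {"dx": 0, "dy": 0, "dz": -0.02, "wx": 0, "wy": 0, "wz": 0, "hand": 14},
    {"dx": 0, "dy": 0, "dz": -0.02, "wx": 0, "wy": 0, "wz": 0, "hand": 18},
    {"dx": 0, "dy": 0, "dz": -0.02, "wx": 0, "wy": 0, "wz": 0, "hand": 26},
    {"dx": 0, "dy": 0, "dz": -0.02, "wx": 0, "wy": 0, "wz": 0, "hand": 34},
    {"dx": 0, "dy": 0, "dz": -0.02, "wx": 0, "wy": 0, "wz": 0, "hand": 40},
    {"dx": 0, "dy": 0, "dz": -0.15, "wx": 0, "wy": 0, "wz": 0, "hand": 40},
    {"dx": 0, "dy": 0, "dz": -0.45, "wx": 0, "wy": 0, "wz": 0, "hand": 40},
    {"dx": 0, "dy": 0, "dz": -0.95, "wx": 0, "wy": 0, "wz": 0, "hand": 40},
    {"dx": 0, "dy": 0, "dz": -1.4, "wx": 0, "wy": 0, "wz": 0, "hand": 40},
    {"dx": 0, "dy": 0, "dz": -1.65, "wx": 0, "wy": 0, "wz": 0, "hand": 40},
    {"dx": 0, "dy": 0, "dz": -1.65, "wx": 0, "wy": 0, "wz": 0, "hand": 40}
  ]
}}

```text
clock: 35.6
eef_pos: [0.5645, 0.0278, 0.3069]
tool_rot: [0.697, 0.717, 0.002, 0.005]
ft_force: [-0.2, -0.3, 0.8]
grip_width: 0.0401
grasp_force: 0.0
```

```bash
cat > still.py <<'E'
from h import *
A=[];Y=[]
for i in range(6):
    im=bot.camera("scene"); h=cv2.cvtColor(im,cv2.COLOR_RGB2HSV); m=(h[...,0]>18)&(h[...,0]<32)&(h[...,1]>140)&(h[...,2]>90)
    m[:,:255]=0; m[260:]=0; ys,xs=np.nonzero(m[:,:310]); Y.append((round(xs.mean(),2),round(ys.mean(),2),len(xs)))
print(Y); rows()
E
python3 still.py
```

```text
[(np.float64(276.77), np.float64(236.18), 538), (np.float64(276.77), np.float64(236.19), 539), (np.float64(276.7), np.float64(236.12), 542), (np.float64(276.75), np.float64(236.14), 540), (np.float64(276.77), np.float64(236.18), 538), (np.float64(276.75), np.float64(236.16), 539)]
now [0.5628 0.0277 0.3028] yaw_y 0.029 t 35.9 F [0.25 0.44 0.05] w 0.0397 j6 1.59
```

Call:
{"api": "drive_tool", "payload": {
  "rows": [
    {"dx": 0, "dy": 0, "dz": 0, "wx": 0, "wy": 0, "wz": 0, "hand": 40},
    {"dx": 0, "dy": 0, "dz": 0, "wx": 0, "wy": 0, "wz": 0, "hand": 40},
    {"dx": 0, "dy": 0, "dz": 0, "wx": 0, "wy": 0, "wz": 0, "hand": 40},
    {"dx": 0, "dy": 0, "dz": 0, "wx": 0, "wy": 0, "wz": 0, "hand": 40},
    {"dx": 0, "dy": 0, "dz": 0, "wx": 0, "wy": 0, "wz": 0, "hand": 40},
    {"dx": 0, "dy": 0, "dz": 0, "wx": 0, "wy": 0, "wz": 0, "hand": 40},
    {"dx": 0, "dy": 0, "dz": 0, "wx": 0, "wy": 0, "wz": 0, "hand": 40},
    {"dx": 0, "dy": 0, "dz": 0, "wx": 0, "wy": 0, "wz": 0, "hand": 40},
    {"dx": 0, "dy": 0, "dz": 0, "wx": 0, "wy": 0, "wz": 0, "hand": 40},
    {"dx": 0, "dy": 0, "dz": 0, "wx": 0, "wy": 0, "wz": 0, "hand": 40},
    {"dx": 0, "dy": 0, "dz": 0, "wx": 0, "wy": 0, "wz": 0, "hand": 40},
    {"dx": 0, "dy": 0, "dz": 0, "wx": 0, "wy": 0, "wz": 0, "hand": 40},
    {"dx": 0, "dy": 0, "dz": 0, "wx": 0, "wy": 0, "wz": 0, "hand": 40},
    {"dx": 0, "dy": 0, "dz": 0, "wx": 0, "wy": 0, "wz": 0, "hand": 40},
    {"dx": 0, "dy": 0, "dz": 0, "wx": 0, "wy": 0, "wz": 0, "hand": 40},
    {"dx": 0, "dy": 0, "dz": 0, "wx": 0, "wy": 0, "wz": 0, "hand": 40},
    {"dx": 0, "dy": 0, "dz": 0, "wx": 0, "wy": 0, "wz": 0, "hand": 40},
    {"dx": 0, "dy": 0, "dz": 0, "wx": 0, "wy": 0, "wz": 0, "hand": 40},
    {"dx": 0, "dy": 0, "dz": 0, "wx": 0, "wy": 0, "wz": 0, "hand": 40},
    {"dx": 0, "dy": 0, "dz": 0, "wx": 0, "wy": 0, "wz": 0, "hand": 40}
  ]
}}

```text
clock: 37.9
eef_pos: [0.5634, 0.0277, 0.304]
tool_rot: [0.697, 0.717, 0.001, 0.003]
ft_force: [0.1, 1.0, 1.0]
grip_width: 0.0398
grasp_force: 0.0
```

```bash
python3 still.py
```

```text
[(np.float64(276.78), np.float64(236.18), 538), (np.float64(276.77), np.float64(236.17), 540), (np.float64(276.72), np.float64(236.14), 541), (np.float64(276.75), np.float64(236.14), 540), (np.float64(276.77), np.float64(236.18), 538), (np.float64(276.72), np.float64(236.19), 538)]
now [0.5633 0.0277 0.304 ] yaw_y 0.029 t 38.2 F [-0.1  -0.28  0.04] w 0.0401 j6 1.59
```

Call:
{"api": "drive_tool", "payload": {
  "rows": [
    {"dx": 0, "dy": 0, "dz": 0, "wx": 0, "wy": 0, "wz": 0, "hand": 40},
    {"dx": 0, "dy": 0, "dz": 0, "wx": 0, "wy": 0, "wz": 0, "hand": 40},
    {"dx": 0, "dy": 0, "dz": 0, "wx": 0, "wy": 0, "wz": 0, "hand": 40},
    {"dx": 0, "dy": 0, "dz": 0, "wx": 0, "wy": 0, "wz": 0, "hand": 40},
    {"dx": 0, "dy": 0, "dz": 0, "wx": 0, "wy": 0, "wz": 0, "hand": 40},
    {"dx": 0, "dy": 0, "dz": 0, "wx": 0, "wy": 0, "wz": 0, "hand": 40},
    {"dx": 0, "dy": 0, "dz": 0, "wx": 0, "wy": 0, "wz": 0, "hand": 40},
    {"dx": 0, "dy": 0, "dz": 0, "wx": 0, "wy": 0, "wz": 0, "hand": 40},
    {"dx": 0, "dy": 0, "dz": 0.4, "wx": 0, "wy": 0, "wz": 0, "hand": 40},
    {"dx": 0, "dy": 0, "dz": 0.9, "wx": 0, "wy": 0, "wz": 0, "hand": 40},
    {"dx": 0, "dy": 0, "dz": 1.4, "wx": 0, "wy": 0, "wz": 0, "hand": 40},
    {"dx": 0, "dy": 0, "dz": 1.62, "wx": 0, "wy": 0, "wz": 0, "hand": 40},
    {"dx": 0, "dy": 0, "dz": 1.62, "wx": 0, "wy": 0, "wz": 0, "hand": 40},
    {"dx": 0, "dy": 0, "dz": 1.62, "wx": 0, "wy": 0, "wz": 0, "hand": 25},
    {"dx": 0, "dy": 0, "dz": 1.62, "wx": 0, "wy": 0, "wz": 0, "hand": 16},
    {"dx": 0, "dy": 0, "dz": 1.62, "wx": 0, "wy": 0, "wz": 0, "hand": 5},
    {"dx": 0, "dy": 0, "dz": 1.62, "wx": 0, "wy": 0, "wz": 0, "hand": 5},
    {"dx": 0, "dy": 0, "dz": 1.62, "wx": 0, "wy": 0, "wz": 0, "hand": 5}
  ]
}}

```text
clock: 40.0
eef_pos: [0.5642, 0.0275, 0.2236]
tool_rot: [0.697, 0.717, 0.001, 0.004]
ft_force: [-0.0, 0.5, 0.5]
grip_width: 0.0115
grasp_force: 59.5
```

```bash
python3 - <<'E'
from fit import *
b=np.load("bal.npy"); s=local(b,[[-.075,0,0],[-.2,0,0]])
rows((s[0,0],s[0,1],.269,b[2]),(s[1,0],s[1,1],.269,b[2]))
E
```

```text
now [0.5642 0.0275 0.2236] yaw_y 0.029 t 40.0 F [-0.04  0.53  0.49] w 0.0115 j6 1.59
d [-0.026, -0.035, -0.908] w [0.07, 0.04, 0.0] len 0.91
d [-0.026, -2.534, -0.924] w [0.07, 0.04, 0.0] len 2.7
```

Call:
{"api": "drive_tool", "payload": {
  "rows": [
    {"dx": 0, "dy": -0.02, "dz": -0.1, "wx": 0, "wy": 0, "wz": 0, "hand": 5},
    {"dx": 0, "dy": -0.03, "dz": -0.2, "wx": 0, "wy": 0, "wz": 0, "hand": 5},
    {"dx": 0, "dy": -0.03, "dz": -0.3, "wx": 0, "wy": 0, "wz": 0, "hand": 5},
    {"dx": 0, "dy": -0.03, "dz": -0.4, "wx": 0, "wy": 0, "wz": 0, "hand": 5},
    {"dx": 0, "dy": -0.03, "dz": -0.55, "wx": 0, "wy": 0, "wz": 0, "hand": 5},
    {"dx": 0, "dy": -0.03, "dz": -0.75, "wx": 0, "wy": 0, "wz": 0, "hand": 5},
    {"dx": 0, "dy": -0.03, "dz": -0.92, "wx": 0, "wy": 0, "wz": 0, "hand": 5},
    {"dx": 0, "dy": -0.03, "dz": -0.92, "wx": 0, "wy": 0, "wz": 0, "hand": 5},
    {"dx": 0, "dy": -0.2, "dz": -0.92, "wx": 0, "wy": 0, "wz": 0, "hand": 5},
    {"dx": 0, "dy": -0.5, "dz": -0.92, "wx": 0, "wy": 0, "wz": 0, "hand": 5},
    {"dx": 0, "dy": -0.9, "dz": -0.92, "wx": 0, "wy": 0, "wz": 0, "hand": 5},
    {"dx": 0, "dy": -1.4, "dz": -0.92, "wx": 0, "wy": 0, "wz": 0, "hand": 5},
    {"dx": 0, "dy": -1.9, "dz": -0.92, "wx": 0, "wy": 0, "wz": 0, "hand": 5},
    {"dx": 0, "dy": -2.3, "dz": -0.92, "wx": 0, "wy": 0, "wz": 0, "hand": 5},
    {"dx": 0, "dy": -2.53, "dz": -0.92, "wx": 0, "wy": 0, "wz": 0, "hand": 5},
    {"dx": 0, "dy": -2.53, "dz": -0.92, "wx": 0, "wy": 0, "wz": 0, "hand": 5},
    {"dx": 0, "dy": -2.53, "dz": -0.92, "wx": 0, "wy": 0, "wz": 0, "hand": 5}
  ]
}}

```text
clock: 41.7
eef_pos: [0.4376, 0.024, 0.2686]
tool_rot: [0.697, 0.717, 0.001, 0.003]
ft_force: [0.5, 0.3, -1.5]
grip_width: 0.0114
grasp_force: 59.1
```

```bash
python3 - <<'E'
from lid import *
im,o=chk(); print(o)
# tray check against the tray crop taken at t=18.9 (gripper elsewhere): right and front edges only
tr=cv2.cvtColor(cv2.resize(cv2.imread("pics/tray.png"),None,fx=1/6,fy=1/6,interpolation=cv2.INTER_AREA),cv2.COLOR_BGR2GRAY)
g=cv2.cvtColor(im,cv2.COLOR_RGB2GRAY)
for nm,(u,v,w,h) in {"tray right":(180,170,58,84),"tray whole":(112,162,126,90)}.items():
    t=tr[v-160:v-160+h,u-110:u-110+w]; m=cv2.matchTemplate(g[v-12:v+h+12,u-12:u+w+12],t,cv2.TM_CCOEFF_NORMED); _,c,_,l=cv2.minMaxLoc(m); print(nm,round(c,2),l[0]-12,l[1]-12)
for d in bot.look_for("top","tub_a")[:5]: print(round(d["score"],2),np.round(d["extent"],1))
q=np.load("tray.npy"); S=local(q,[[.03,0,0]])[0]
rows((S[0],S[1],.22,q[2]),(S[0],S[1],.15,q[2]))
E
```

```text
{'a': (0.14, -14, -14), 'b': (0.1, -8, 4), 'c': (1.0, 0, 0), 'tray': (0.61, 0, 0)}
tray right 0.99 0 0
tray whole 0.69 0 0
0.68 [435.6 204.1  44.2  25.1]
0.62 [144.  211.3  37.2  26.2]
now [0.438  0.024  0.2684] yaw_y 0.029 t 41.8 F [ 0.19  0.62 -2.72] w 0.0116 j6 1.6
d [6.093, 2.099, 0.958] w [0.07, 0.04, 1.59] len 6.52
d [6.098, 2.091, 2.358] w [0.07, 0.04, 1.59] len 6.86
```

Call:
{"api": "drive_tool", "payload": {
  "rows": [
    {"dx": 0.3, "dy": 0.1, "dz": 0, "wx": 0, "wy": 0, "wz": 0, "hand": 5},
    {"dx": 0.8, "dy": 0.25, "dz": 0, "wx": 0, "wy": 0, "wz": 0.2, "hand": 5},
    {"dx": 1.5, "dy": 0.5, "dz": 0, "wx": 0, "wy": 0, "wz": 0.4, "hand": 5},
    {"dx": 2.2, "dy": 0.75, "dz": 0, "wx": 0, "wy": 0, "wz": 0.6, "hand": 5},
    {"dx": 2.9, "dy": 1, "dz": 0, "wx": 0, "wy": 0, "wz": 0.8, "hand": 5},
    {"dx": 3.6, "dy": 1.25, "dz": 0, "wx": 0, "wy": 0, "wz": 1, "hand": 5},
    {"dx": 4.3, "dy": 1.5, "dz": 0, "wx": 0, "wy": 0, "wz": 1.2, "hand": 5},
    {"dx": 5, "dy": 1.75, "dz": 0, "wx": 0, "wy": 0, "wz": 1.4, "hand": 5},
    {"dx": 5.6, "dy": 1.95, "dz": 0, "wx": 0, "wy": 0, "wz": 1.59, "hand": 5},
    {"dx": 6, "dy": 2.08, "dz": 0, "wx": 0, "wy": 0, "wz": 1.59, "hand": 5},
    {"dx": 6.1, "dy": 2.09, "dz": 0, "wx": 0, "wy": 0, "wz": 1.59, "hand": 5},
    {"dx": 6.1, "dy": 2.09, "dz": 0.2, "wx": 0, "wy": 0, "wz": 1.59, "hand": 5},
    {"dx": 6.1, "dy": 2.09, "dz": 0.7, "wx": 0, "wy": 0, "wz": 1.59, "hand": 5},
    {"dx": 6.1, "dy": 2.09, "dz": 1.2, "wx": 0, "wy": 0, "wz": 1.59, "hand": 5},
    {"dx": 6.1, "dy": 2.09, "dz": 1.7, "wx": 0, "wy": 0, "wz": 1.59, "hand": 5},
    {"dx": 6.1, "dy": 2.09, "dz": 2.0, "wx": 0, "wy": 0, "wz": 1.59, "hand": 5},
    {"dx": 6.1, "dy": 2.09, "dz": 2.2, "wx": 0, "wy": 0, "wz": 1.59, "hand": 5},
    {"dx": 6.1, "dy": 2.09, "dz": 2.32, "wx": 0, "wy": 0, "wz": 1.59, "hand": 5},
    {"dx": 6.1, "dy": 2.09, "dz": 2.36, "wx": 0, "wy": 0, "wz": 1.59, "hand": 5},
    {"dx": 6.1, "dy": 2.09, "dz": 2.36, "wx": 0, "wy": 0, "wz": 1.59, "hand": 5}
  ]
}}

```text
clock: 43.8
eef_pos: [0.5337, 0.3313, 0.1503]
tool_rot: [0.745, 0.667, 0.001, 0.003]
ft_force: [-0.3, -0.1, -3.1]
grip_width: 0.0117
grasp_force: 59.1
```

Call:
{"api": "drive_tool", "payload": {
  "rows": [
    {"dx": 0, "dy": 0, "dz": 0.03, "wx": 0, "wy": 0, "wz": 0, "hand": 5},
    {"dx": 0, "dy": 0, "dz": 0.06, "wx": 0, "wy": 0, "wz": 0, "hand": 5},
    {"dx": 0, "dy": 0, "dz": 0.08, "wx": 0, "wy": 0, "wz": 0, "hand": 5},
    {"dx": 0, "dy": 0, "dz": 0.08, "wx": 0, "wy": 0, "wz": 0, "hand": 5},
    {"dx": 0, "dy": 0, "dz": 0.08, "wx": 0, "wy": 0, "wz": 0, "hand": 5}
  ]
}}

```text
clock: 44.3
eef_pos: [0.5333, 0.3315, 0.1459]
tool_rot: [0.745, 0.667, 0.001, 0.003]
ft_force: [-0.0, 0.2, -2.3]
grip_width: 0.0115
grasp_force: 59.1
```

Call:
{"api": "drive_tool", "payload": {
  "rows": [
    {"dx": 0, "dy": 0, "dz": 0.03, "wx": 0, "wy": 0, "wz": 0, "hand": 5},
    {"dx": 0, "dy": 0, "dz": 0.05, "wx": 0, "wy": 0, "wz": 0, "hand": 5},
    {"dx": 0, "dy": 0, "dz": 0.05, "wx": 0, "wy": 0, "wz": 0, "hand": 5},
    {"dx": 0, "dy": 0, "dz": 0.05, "wx": 0, "wy": 0, "wz": 0, "hand": 5}
  ]
}}

```text
clock: 44.7
eef_pos: [0.5338, 0.3317, 0.1441]
tool_rot: [0.745, 0.667, 0.002, 0.003]
ft_force: [-0.5, -0.1, 1.8]
grip_width: 0.0116
grasp_force: 59.6
```

Call:
{"api": "drive_tool", "payload": {
  "rows": [
    {"dx": 0, "dy": 0, "dz": 0, "wx": 0, "wy": 0, "wz": 0, "hand": 5},
    {"dx": 0, "dy": 0, "dz": 0, "wx": 0, "wy": 0, "wz": 0, "hand": 15},
    {"dx": 0, "dy": 0, "dz": 0, "wx": 0, "wy": 0, "wz": 0, "hand": 25},
    {"dx": 0, "dy": 0, "dz": 0, "wx": 0, "wy": 0, "wz": 0, "hand": 36},
    {"dx": 0, "dy": 0, "dz": 0, "wx": 0, "wy": 0, "wz": 0, "hand": 40},
    {"dx": 0, "dy": 0, "dz": -0.3, "wx": 0, "wy": 0, "wz": 0, "hand": 40},
    {"dx": 0, "dy": 0, "dz": -1, "wx": 0, "wy": 0, "wz": 0, "hand": 40},
    {"dx": 0, "dy": 0, "dz": -1.9, "wx": 0, "wy": 0, "wz": 0, "hand": 40},
    {"dx": 0, "dy": 0, "dz": -2.8, "wx": 0, "wy": 0, "wz": 0, "hand": 40},
    {"dx": 0, "dy": -1, "dz": -2.8, "wx": 0, "wy": 0, "wz": 0, "hand": 40},
    {"dx": 0, "dy": -2, "dz": -2.8, "wx": 0, "wy": 0, "wz": 0, "hand": 40},
    {"dx": 0, "dy": -3, "dz": -2.8, "wx": 0, "wy": 0, "wz": 0, "hand": 40},
    {"dx": 0, "dy": -3.4, "dz": -2.8, "wx": 0, "wy": 0, "wz": 0, "hand": 40},
    {"dx": 0, "dy": -3.4, "dz": -2.8, "wx": 0, "wy": 0, "wz": 0, "hand": 40}
  ]
}}

```text
clock: 46.1
eef_pos: [0.361, 0.3507, 0.2831]
tool_rot: [0.744, 0.669, 0.001, 0.003]
ft_force: [0.1, -0.4, 0.4]
grip_width: 0.0401
grasp_force: 0.0
```

```bash
python3 - <<'E'
from lid import *
im,o=chk(); print(o)
# lid of c: least squares circle fit on edges between expected radii, with the first picture's model
q=np.load("tubs.npy")[2]; u,v=proj("top",local(q,[0,0,.081]))[0]
g=cv2.cvtColor(im,cv2.COLOR_RGB2GRAY); h=cv2.cvtColor(im,cv2.COLOR_RGB2HSV)
W=cv2.GaussianBlur(((h[...,2]>150)&(h[...,1]<45)).astype(np.float32),(0,0),.7)
best=[]
for du in np.arange(-3,3.1,.25):
    for dv in np.arange(-3,3.1,.25):
        a=np.linspace(0,2*np.pi,120,endpoint=False); s=0
        a=a[(np.abs(np.sin(a))>.45)]  # skip where the bail crosses
        for r,k in((12.2,1),(15,-1)):
            s+=k*cv2.remap(W,(u+du+r*np.cos(a)).astype(np.float32)[None],(v+dv+r*np.sin(a)).astype(np.float32)[None],cv2.INTER_LINEAR).mean()
        best.append((s,du,dv))
best=np.array(sorted(best)[-12:]); m=np.average(best[:,1:],axis=0,weights=best[:,0]); print(best[-1],m, unproj("top",[u,v]+m,.081)[0],q)
rows((q[0],q[1],.25,q[2]),(q[0],q[1],.135,q[2]))
E
```

```text
{'a': (0.14, -14, -14), 'b': (0.1, -11, 7), 'c': (1.0, 0, 0), 'tray': (0.46, 0, 0)}
[0.85005528 0.5        0.        ] [ 0.54182697 -0.02106766] [ 0.52429316 -0.4536996   0.081     ] [ 0.52420298 -0.45206984  0.02004573]
now [0.3627 0.3508 0.283 ] yaw_y -0.108 t 46.15 F [ 0.2   0.37 -0.21] w 0.04 j6 2.45
d [-15.617, 4.93, 0.725] w [0.07, 0.03, -1.46] len 16.39
d [-15.612, 4.915, 3.025] w [0.07, 0.03, -1.46] len 16.64
```

Call:
{"api": "drive_tool", "payload": {
  "rows": [
    {"dx": -15.65, "dy": 4.93, "dz": 0.7, "wx": 0, "wy": 0, "wz": -1.46, "hand": 50},
    {"dx": -15.65, "dy": 4.93, "dz": 0.7, "wx": 0, "wy": 0, "wz": -1.46, "hand": 50},
    {"dx": -15.65, "dy": 4.93, "dz": 0.7, "wx": 0, "wy": 0, "wz": -1.46, "hand": 50},
    {"dx": -15.65, "dy": 4.93, "dz": 0.7, "wx": 0, "wy": 0, "wz": -1.46, "hand": 50},
    {"dx": -15.65, "dy": 4.93, "dz": 0.7, "wx": 0, "wy": 0, "wz": -1.46, "hand": 50},
    {"dx": -15.65, "dy": 4.93, "dz": 0.7, "wx": 0, "wy": 0, "wz": -1.46, "hand": 50},
    {"dx": -15.65, "dy": 4.93, "dz": 0.7, "wx": 0, "wy": 0, "wz": -1.46, "hand": 50},
    {"dx": -15.65, "dy": 4.93, "dz": 0.7, "wx": 0, "wy": 0, "wz": -1.46, "hand": 50},
    {"dx": -15.65, "dy": 4.93, "dz": 0.7, "wx": 0, "wy": 0, "wz": -1.46, "hand": 50},
    {"dx": -15.65, "dy": 4.93, "dz": 0.7, "wx": 0, "wy": 0, "wz": -1.46, "hand": 50},
    {"dx": -15.65, "dy": 4.93, "dz": 0.7, "wx": 0, "wy": 0, "wz": -1.46, "hand": 50},
    {"dx": -15.65, "dy": 4.93, "dz": 0.7, "wx": 0, "wy": 0, "wz": -1.46, "hand": 50},
    {"dx": -15.65, "dy": 4.93, "dz": 0.7, "wx": 0, "wy": 0, "wz": -1.46, "hand": 50},
    {"dx": -15.65, "dy": 4.93, "dz": 0.7, "wx": 0, "wy": 0, "wz": -1.46, "hand": 50},
    {"dx": -15.65, "dy": 4.93, "dz": 0.7, "wx": 0, "wy": 0, "wz": -1.46, "hand": 50},
    {"dx": -15.65, "dy": 4.93, "dz": 0.7, "wx": 0, "wy": 0, "wz": -1.46, "hand": 50},
    {"dx": -15.65, "dy": 4.93, "dz": 0.7, "wx": 0, "wy": 0, "wz": -1.46, "hand": 50},
    {"dx": -15.65, "dy": 4.93, "dz": 0.7, "wx": 0, "wy": 0, "wz": -1.46, "hand": 50},
    {"dx": -15.65, "dy": 4.93, "dz": 0.7, "wx": 0, "wy": 0, "wz": -1.46, "hand": 50},
    {"dx": -15.65, "dy": 4.93, "dz": 0.7, "wx": 0, "wy": 0, "wz": -1.46, "hand": 50}
  ]
}}

```text
clock: 48.15
eef_pos: [0.5229, -0.4541, 0.2508]
tool_rot: [0.701, 0.713, 0.001, 0.003]
ft_force: [-0.2, 0.4, -0.2]
grip_width: 0.0499
grasp_force: 0.0
```

```bash
python3 - <<'E'
from lid import *
# is tub c still where it was? (scene camera, template from the hold picture of tub b)
import glob
r=cv2.imread(sorted(glob.glob("pics/_hold_*.png"))[0]); im=cv2.cvtColor(bot.camera("scene"),cv2.COLOR_RGB2BGR)
t=r[158:178,208:238]; m=cv2.matchTemplate(im[140:196,190:256],t,cv2.TM_CCOEFF_NORMED); _,c,_,l=cv2.minMaxLoc(m); print(c,l[0]-18,l[1]-18)
q=np.load("tubs.npy")[2]; rows((.5243,-.4537,.135,q[2]))
E
```

```text
0.9998064637184143 0 0
now [ 0.5231 -0.4537  0.2514] yaw_y 0.018 t 48.2 F [0.12 0.   0.78] w 0.0503 j6 0.84
d [0.008, 0.011, 2.327] w [0.06, 0.04, -0.02] len 2.33
```

Call:
{"api": "drive_tool", "payload": {
  "rows": [
    {"dx": 0, "dy": 0.02, "dz": 0.5, "wx": 0, "wy": 0, "wz": 0, "hand": 50},
    {"dx": 0, "dy": 0.02, "dz": 1.1, "wx": 0, "wy": 0, "wz": 0, "hand": 50},
    {"dx": 0, "dy": 0.02, "dz": 1.7, "wx": 0, "wy": 0, "wz": 0, "hand": 50},
    {"dx": 0, "dy": 0.02, "dz": 2.2, "wx": 0, "wy": 0, "wz": 0, "hand": 50},
    {"dx": 0, "dy": 0.02, "dz": 2.33, "wx": 0, "wy": 0, "wz": 0, "hand": 50},
    {"dx": 0, "dy": 0.02, "dz": 2.33, "wx": 0, "wy": 0, "wz": 0, "hand": 50},
    {"dx": 0, "dy": 0.02, "dz": 2.33, "wx": 0, "wy": 0, "wz": 0, "hand": 25},
    {"dx": 0, "dy": 0.02, "dz": 2.33, "wx": 0, "wy": 0, "wz": 0, "hand": 5},
    {"dx": 0, "dy": 0.02, "dz": 2.33, "wx": 0, "wy": 0, "wz": 0, "hand": 5},
    {"dx": 0, "dy": 0.02, "dz": 2.33, "wx": 0, "wy": 0, "wz": 0, "hand": 5},
    {"dx": 0, "dy": 0.02, "dz": 2.33, "wx": 0, "wy": 0, "wz": 0, "hand": 5}
  ]
}}

```text
clock: 49.3
eef_pos: [0.5253, -0.4555, 0.1368]
tool_rot: [0.701, 0.713, 0.001, 0.005]
ft_force: [-1.3, 0.1, 6.1]
grip_width: 0.0121
grasp_force: 59.3
```

Call:
{"api": "drive_tool", "payload": {
  "rows": [
    {"dx": 0, "dy": 0, "dz": -0.2, "wx": 0, "wy": 0, "wz": 0, "hand": 5},
    {"dx": 0, "dy": 0, "dz": -0.6, "wx": 0, "wy": 0, "wz": 0, "hand": 5},
    {"dx": 0, "dy": 0, "dz": -1.2, "wx": 0, "wy": 0, "wz": 0, "hand": 5},
    {"dx": 0, "dy": 0, "dz": -1.8, "wx": 0, "wy": 0, "wz": 0, "hand": 5},
    {"dx": 0, "dy": 0, "dz": -2.4, "wx": 0, "wy": 0, "wz": 0, "hand": 5},
    {"dx": 0, "dy": 0, "dz": -2.9, "wx": 0, "wy": 0, "wz": 0, "hand": 5},
    {"dx": 0, "dy": 0, "dz": -3.1, "wx": 0, "wy": 0, "wz": 0, "hand": 5},
    {"dx": 0, "dy": 0, "dz": -3.1, "wx": 0, "wy": 0, "wz": 0, "hand": 5},
    {"dx": 0, "dy": 0, "dz": -3.1, "wx": 0, "wy": 0, "wz": 0, "hand": 5},
    {"dx": 0, "dy": 0, "dz": -3.1, "wx": 0, "wy": 0, "wz": 0, "hand": 5}
  ]
}}

```text
clock: 50.3
eef_pos: [0.5234, -0.4539, 0.2876]
tool_rot: [0.701, 0.713, 0.0, 0.001]
ft_force: [0.2, 0.2, -2.1]
grip_width: 0.0119
grasp_force: 58.4
```

```bash
python3 - <<'E'
from fit import *
b=np.load("bal.npy"); s=local(b,[[-.2,-.13,0],[-.19,0,0]])
rows((s[0,0],s[0,1],.272,b[2]),(s[1,0],s[1,1],.268,b[2]))
E
```

```text
now [ 0.5234 -0.4539  0.2876] yaw_y 0.017 t 50.3 F [ 0.18  0.22 -2.12] w 0.0119 j6 0.84
d [6.96, -1.527, 0.299] w [0.03, 0.01, -0.13] len 7.13
d [9.562, -1.356, 0.376] w [0.03, 0.01, -0.13] len 9.67
```

Call:
{"api": "drive_tool", "payload": {
  "rows": [
    {"dx": 0.3, "dy": -0.05, "dz": 0, "wx": 0, "wy": 0, "wz": 0, "hand": 5},
    {"dx": 0.9, "dy": -0.2, "dz": 0.05, "wx": 0, "wy": 0, "wz": 0, "hand": 5},
    {"dx": 1.6, "dy": -0.35, "dz": 0.1, "wx": 0, "wy": 0, "wz": 0, "hand": 5},
    {"dx": 2.4, "dy": -0.55, "dz": 0.1, "wx": 0, "wy": 0, "wz": 0, "hand": 5},
    {"dx": 3.2, "dy": -0.7, "dz": 0.15, "wx": 0, "wy": 0, "wz": 0, "hand": 5},
    {"dx": 4, "dy": -0.9, "dz": 0.2, "wx": 0, "wy": 0, "wz": 0, "hand": 5},
    {"dx": 4.8, "dy": -1.05, "dz": 0.2, "wx": 0, "wy": 0, "wz": -0.1, "hand": 5},
    {"dx": 5.6, "dy": -1.25, "dz": 0.25, "wx": 0, "wy": 0, "wz": -0.13, "hand": 5},
    {"dx": 6.3, "dy": -1.4, "dz": 0.3, "wx": 0, "wy": 0, "wz": -0.13, "hand": 5},
    {"dx": 7, "dy": -1.53, "dz": 0.3, "wx": 0, "wy": 0, "wz": -0.13, "hand": 5},
    {"dx": 7.7, "dy": -1.5, "dz": 0.35, "wx": 0, "wy": 0, "wz": -0.13, "hand": 5},
    {"dx": 8.4, "dy": -1.45, "dz": 0.37, "wx": 0, "wy": 0, "wz": -0.13, "hand": 5},
    {"dx": 9.0, "dy": -1.4, "dz": 0.37, "wx": 0, "wy": 0, "wz": -0.13, "hand": 5},
    {"dx": 9.4, "dy": -1.37, "dz": 0.37, "wx": 0, "wy": 0, "wz": -0.13, "hand": 5},
    {"dx": 9.55, "dy": -1.36, "dz": 0.37, "wx": 0, "wy": 0, "wz": -0.13, "hand": 5},
    {"dx": 9.56, "dy": -1.36, "dz": 0.37, "wx": 0, "wy": 0, "wz": -0.13, "hand": 5},
    {"dx": 9.56, "dy": -1.36, "dz": 0.37, "wx": 0, "wy": 0, "wz": -0.13, "hand": 5},
    {"dx": 9.56, "dy": -1.36, "dz": 0.37, "wx": 0, "wy": 0, "wz": -0.13, "hand": 5}
  ]
}}

```text
clock: 52.1
eef_pos: [0.4475, 0.0214, 0.2687]
tool_rot: [0.697, 0.717, 0.0, 0.003]
ft_force: [-0.3, -0.3, -2.9]
grip_width: 0.0115
grasp_force: 58.4
```

```bash
python3 hang.py
```

```text
now [0.4475 0.0214 0.2687] yaw_y 0.027 t 52.1 F [-0.33 -0.33 -2.93] w 0.0115 j6 1.59
d [0.034, 2.317, 0.025] w [0.05, 0.05, -0.01] len 2.32
Fz -2.580496459745917 0.41412538788140113
0.93 [320.3 189.9  27.6  58.9]
0.86 [403.2 351.   44.8  79.6]
0.56 [354.9 324.8  40.1  73.8]
yellow [306, 193, 30, 26, 564] [319.25 206.48]
yellow [336, 333, 37, 28, 564] [351.9  349.14]
yellow [381, 361, 37, 30, 592] [396.49 377.91]
```

Call:
{"api": "drive_tool", "payload": {
  "rows": [
    {"dx": 0, "dy": 0.25, "dz": 0, "wx": 0, "wy": 0, "wz": 0, "hand": 5},
    {"dx": 0, "dy": 0.6, "dz": 0, "wx": 0, "wy": 0, "wz": 0, "hand": 5},
    {"dx": 0, "dy": 1.0, "dz": 0, "wx": 0, "wy": 0, "wz": 0, "hand": 5},
    {"dx": 0, "dy": 1.4, "dz": 0, "wx": 0, "wy": 0, "wz": 0, "hand": 5},
    {"dx": 0, "dy": 1.8, "dz": 0, "wx": 0, "wy": 0, "wz": 0, "hand": 5},
    {"dx": 0, "dy": 2.1, "dz": 0, "wx": 0, "wy": 0, "wz": 0, "hand": 5},
    {"dx": 0, "dy": 2.3, "dz": 0, "wx": 0, "wy": 0, "wz": 0, "hand": 5},
    {"dx": 0, "dy": 2.32, "dz": 0.1, "wx": 0, "wy": 0, "wz": 0, "hand": 5},
    {"dx": 0, "dy": 2.32, "dz": 0.25, "wx": 0, "wy": 0, "wz": 0, "hand": 5},
    {"dx": 0, "dy": 2.32, "dz": 0.4, "wx": 0, "wy": 0, "wz": 0, "hand": 5},
    {"dx": 0, "dy": 2.32, "dz": 0.5, "wx": 0, "wy": 0, "wz": 0, "hand": 5},
    {"dx": 0, "dy": 2.32, "dz": 0.56, "wx": 0, "wy": 0, "wz": 0, "hand": 5},
    {"dx": 0, "dy": 2.32, "dz": 0.62, "wx": 0, "wy": 0, "wz": 0, "hand": 5},
    {"dx": 0, "dy": 2.32, "dz": 0.67, "wx": 0, "wy": 0, "wz": 0, "hand": 5},
    {"dx": 0, "dy": 2.32, "dz": 0.72, "wx": 0, "wy": 0, "wz": 0, "hand": 5},
    {"dx": 0, "dy": 2.32, "dz": 0.77, "wx": 0, "wy": 0, "wz": 0, "hand": 5},
    {"dx": 0, "dy": 2.32, "dz": 0.82, "wx": 0, "wy": 0, "wz": 0, "hand": 5},
    {"dx": 0, "dy": 2.32, "dz": 0.82, "wx": 0, "wy": 0, "wz": 0, "hand": 5},
    {"dx": 0, "dy": 2.32, "dz": 0.82, "wx": 0, "wy": 0, "wz": 0, "hand": 5}
  ]
}}

```text
clock: 54.45
eef_pos: [0.5637, 0.0256, 0.2286]
tool_rot: [0.697, 0.717, 0.001, 0.003]
ft_force: [-1.8, 0.2, -1.8]
grip_width: 0.0118
grasp_force: 58.6
```

```bash
python3 fz.py
```

```text
Fz -0.7667992650911615 0.365026898269628
now [0.5637 0.0256 0.2285] yaw_y 0.029 t 54.85 F [-0.32 -0.06 -0.74] w 0.0119 j6 1.59
d [0.014, -0.031, 0.121] w [0.06, 0.04, 0.0] len 0.13
```

Call:
{"api": "drive_tool", "payload": {
  "rows": [
    {"dx": 0, "dy": 0, "dz": 0.03, "wx": 0, "wy": 0, "wz": 0, "hand": 5},
    {"dx": 0, "dy": 0, "dz": 0.06, "wx": 0, "wy": 0, "wz": 0, "hand": 5},
    {"dx": 0, "dy": 0, "dz": 0.09, "wx": 0, "wy": 0, "wz": 0, "hand": 5},
    {"dx": 0, "dy": 0, "dz": 0.09, "wx": 0, "wy": 0, "wz": 0, "hand": 5},
    {"dx": 0, "dy": 0, "dz": 0.09, "wx": 0, "wy": 0, "wz": 0, "hand": 5},
    {"dx": 0, "dy": 0, "dz": 0.09, "wx": 0, "wy": 0, "wz": 0, "hand": 14},
    {"dx": 0, "dy": 0, "dz": 0.09, "wx": 0, "wy": 0, "wz": 0, "hand": 18},
    {"dx": 0, "dy": 0, "dz": 0.09, "wx": 0, "wy": 0, "wz": 0, "hand": 26},
    {"dx": 0, "dy": 0, "dz": 0.09, "wx": 0, "wy": 0, "wz": 0, "hand": 34},
    {"dx": 0, "dy": 0, "dz": 0.09, "wx": 0, "wy": 0, "wz": 0, "hand": 40},
    {"dx": 0, "dy": 0, "dz": -0.05, "wx": 0, "wy": 0, "wz": 0, "hand": 40},
    {"dx": 0, "dy": 0, "dz": -0.35, "wx": 0, "wy": 0, "wz": 0, "hand": 40},
    {"dx": 0, "dy": 0, "dz": -0.85, "wx": 0, "wy": 0, "wz": 0, "hand": 40},
    {"dx": 0, "dy": 0, "dz": -1.3, "wx": 0, "wy": 0, "wz": 0, "hand": 40},
    {"dx": 0, "dy": 0, "dz": -1.5, "wx": 0, "wy": 0, "wz": 0, "hand": 40},
    {"dx": 0, "dy": 0, "dz": -1.5, "wx": 0, "wy": 0, "wz": 0, "hand": 40}
  ]
}}

```text
clock: 56.45
eef_pos: [0.5643, 0.0259, 0.3055]
tool_rot: [0.697, 0.717, 0.002, 0.004]
ft_force: [0.2, -0.1, 1.0]
grip_width: 0.0399
grasp_force: 0.0
```

```bash
python3 still.py
```

```text
[(np.float64(276.54), np.float64(235.48), 541), (np.float64(276.58), np.float64(235.48), 539), (np.float64(276.56), np.float64(235.49), 542), (np.float64(276.57), np.float64(235.47), 541), (np.float64(276.54), np.float64(235.46), 542), (np.float64(276.53), np.float64(235.52), 541)]
now [0.5628 0.0259 0.3022] yaw_y 0.029 t 56.75 F [ 0.78  0.17 -0.42] w 0.0401 j6 1.59
```

Call:
{"api": "drive_tool", "payload": {
  "rows": [
    {"dx": 0, "dy": 0, "dz": 0, "wx": 0, "wy": 0, "wz": 0, "hand": 40},
    {"dx": 0, "dy": 0, "dz": 0, "wx": 0, "wy": 0, "wz": 0, "hand": 40},
    {"dx": 0, "dy": 0, "dz": 0, "wx": 0, "wy": 0, "wz": 0, "hand": 40},
    {"dx": 0, "dy": 0, "dz": 0, "wx": 0, "wy": 0, "wz": 0, "hand": 40},
    {"dx": 0, "dy": 0, "dz": 0, "wx": 0, "wy": 0, "wz": 0, "hand": 40},
    {"dx": 0, "dy": 0, "dz": 0, "wx": 0, "wy": 0, "wz": 0, "hand": 40},
    {"dx": 0, "dy": 0, "dz": 0, "wx": 0, "wy": 0, "wz": 0, "hand": 40},
    {"dx": 0, "dy": 0, "dz": 0, "wx": 0, "wy": 0, "wz": 0, "hand": 40},
    {"dx": 0, "dy": 0, "dz": 0, "wx": 0, "wy": 0, "wz": 0, "hand": 40},
    {"dx": 0, "dy": 0, "dz": 0, "wx": 0, "wy": 0, "wz": 0, "hand": 40},
    {"dx": 0, "dy": 0, "dz": 0, "wx": 0, "wy": 0, "wz": 0, "hand": 40},
    {"dx": 0, "dy": 0, "dz": 0, "wx": 0, "wy": 0, "wz": 0, "hand": 40},
    {"dx": 0, "dy": 0, "dz": 0, "wx": 0, "wy": 0, "wz": 0, "hand": 40},
    {"dx": 0, "dy": 0, "dz": 0, "wx": 0, "wy": 0, "wz": 0, "hand": 40},
    {"dx": 0, "dy": 0, "dz": 0, "wx": 0, "wy": 0, "wz": 0, "hand": 40},
    {"dx": 0, "dy": 0, "dz": 0, "wx": 0, "wy": 0, "wz": 0, "hand": 40},
    {"dx": 0, "dy": 0, "dz": 0, "wx": 0, "wy": 0, "wz": 0, "hand": 40},
    {"dx": 0, "dy": 0, "dz": 0, "wx": 0, "wy": 0, "wz": 0, "hand": 40},
    {"dx": 0, "dy": 0, "dz": 0, "wx": 0, "wy": 0, "wz": 0, "hand": 40},
    {"dx": 0, "dy": 0, "dz": 0, "wx": 0, "wy": 0, "wz": 0, "hand": 40}
  ]
}}

```text
clock: 58.75
eef_pos: [0.5634, 0.0259, 0.3035]
tool_rot: [0.697, 0.717, 0.001, 0.003]
ft_force: [0.6, -0.2, 0.8]
grip_width: 0.0403
grasp_force: 0.0
```

```bash
python3 still.py
```

```text
[(np.float64(276.56), np.float64(235.49), 542), (np.float64(276.54), np.float64(235.47), 543), (np.float64(276.56), np.float64(235.49), 542), (np.float64(276.54), np.float64(235.48), 541), (np.float64(276.58), np.float64(235.48), 543), (np.float64(276.55), np.float64(235.46), 540)]
now [0.5634 0.0259 0.3035] yaw_y 0.029 t 59.05 F [-0.44 -0.52  0.13] w 0.0399 j6 1.59
```

Call:
{"api": "drive_tool", "payload": {
  "rows": [
    {"dx": 0, "dy": 0, "dz": 0, "wx": 0, "wy": 0, "wz": 0, "hand": 40},
    {"dx": 0, "dy": 0, "dz": 0, "wx": 0, "wy": 0, "wz": 0, "hand": 40},
    {"dx": 0, "dy": 0, "dz": 0, "wx": 0, "wy": 0, "wz": 0, "hand": 40},
    {"dx": 0, "dy": 0, "dz": 0, "wx": 0, "wy": 0, "wz": 0, "hand": 40},
    {"dx": 0, "dy": 0, "dz": 0, "wx": 0, "wy": 0, "wz": 0, "hand": 40},
    {"dx": 0, "dy": 0, "dz": 0, "wx": 0, "wy": 0, "wz": 0, "hand": 40},
    {"dx": 0, "dy": 0, "dz": 0, "wx": 0, "wy": 0, "wz": 0, "hand": 40},
    {"dx": 0, "dy": 0, "dz": 0, "wx": 0, "wy": 0, "wz": 0, "hand": 40},
    {"dx": 0, "dy": 0, "dz": 0.4, "wx": 0, "wy": 0, "wz": 0, "hand": 40},
    {"dx": 0, "dy": 0, "dz": 0.9, "wx": 0, "wy": 0, "wz": 0, "hand": 40},
    {"dx": 0, "dy": 0, "dz": 1.4, "wx": 0, "wy": 0, "wz": 0, "hand": 40},
    {"dx": 0, "dy": 0, "dz": 1.58, "wx": 0, "wy": 0, "wz": 0, "hand": 40},
    {"dx": 0, "dy": 0, "dz": 1.58, "wx": 0, "wy": 0, "wz": 0, "hand": 40},
    {"dx": 0, "dy": 0, "dz": 1.58, "wx": 0, "wy": 0, "wz": 0, "hand": 25},
    {"dx": 0, "dy": 0, "dz": 1.58, "wx": 0, "wy": 0, "wz": 0, "hand": 16},
    {"dx": 0, "dy": 0, "dz": 1.58, "wx": 0, "wy": 0, "wz": 0, "hand": 5},
    {"dx": 0, "dy": 0, "dz": 1.58, "wx": 0, "wy": 0, "wz": 0, "hand": 5},
    {"dx": 0, "dy": 0, "dz": 1.58, "wx": 0, "wy": 0, "wz": 0, "hand": 5}
  ]
}}

```text
clock: 60.85
eef_pos: [0.5642, 0.0257, 0.2251]
tool_rot: [0.697, 0.717, 0.001, 0.004]
ft_force: [0.5, 1.0, -0.4]
grip_width: 0.0113
grasp_force: 59.7
```

```bash
python3 - <<'E'
from fit import *
b=np.load("bal.npy"); s=local(b,[[-.075,0,0],[-.2,0,0]])
rows((s[0,0],s[0,1],.269,b[2]),(s[1,0],s[1,1],.269,b[2]))
E
```

```text
now [0.5642 0.0257 0.2251] yaw_y 0.029 t 60.85 F [ 0.47  1.01 -0.36] w 0.0113 j6 1.59
d [0.01, -0.034, -0.878] w [0.07, 0.04, 0.0] len 0.88
d [0.011, -2.534, -0.894] w [0.07, 0.04, 0.0] len 2.69
```

Call:
{"api": "drive_tool", "payload": {
  "rows": [
    {"dx": 0, "dy": -0.02, "dz": -0.1, "wx": 0, "wy": 0, "wz": 0, "hand": 5},
    {"dx": 0, "dy": -0.03, "dz": -0.2, "wx": 0, "wy": 0, "wz": 0, "hand": 5},
    {"dx": 0, "dy": -0.03, "dz": -0.3, "wx": 0, "wy": 0, "wz": 0, "hand": 5},
    {"dx": 0, "dy": -0.03, "dz": -0.4, "wx": 0, "wy": 0, "wz": 0, "hand": 5},
    {"dx": 0, "dy": -0.03, "dz": -0.55, "wx": 0, "wy": 0, "wz": 0, "hand": 5},
    {"dx": 0, "dy": -0.03, "dz": -0.75, "wx": 0, "wy": 0, "wz": 0, "hand": 5},
    {"dx": 0, "dy": -0.03, "dz": -0.89, "wx": 0, "wy": 0, "wz": 0, "hand": 5},
    {"dx": 0, "dy": -0.03, "dz": -0.89, "wx": 0, "wy": 0, "wz": 0, "hand": 5},
    {"dx": 0, "dy": -0.2, "dz": -0.89, "wx": 0, "wy": 0, "wz": 0, "hand": 5},
    {"dx": 0, "dy": -0.5, "dz": -0.89, "wx": 0, "wy": 0, "wz": 0, "hand": 5},
    {"dx": 0, "dy": -0.9, "dz": -0.89, "wx": 0, "wy": 0, "wz": 0, "hand": 5},
    {"dx": 0, "dy": -1.4, "dz": -0.89, "wx": 0, "wy": 0, "wz": 0, "hand": 5},
    {"dx": 0, "dy": -1.9, "dz": -0.89, "wx": 0, "wy": 0, "wz": 0, "hand": 5},
    {"dx": 0, "dy": -2.3, "dz": -0.89, "wx": 0, "wy": 0, "wz": 0, "hand": 5},
    {"dx": 0, "dy": -2.53, "dz": -0.89, "wx": 0, "wy": 0, "wz": 0, "hand": 5},
    {"dx": 0, "dy": -2.53, "dz": -0.89, "wx": 0, "wy": 0, "wz": 0, "hand": 5},
    {"dx": 0, "dy": -2.53, "dz": -0.89, "wx": 0, "wy": 0, "wz": 0, "hand": 5}
  ]
}}

```text
clock: 62.55
eef_pos: [0.4376, 0.0221, 0.2686]
tool_rot: [0.697, 0.717, 0.001, 0.004]
ft_force: [0.0, 0.1, -1.5]
grip_width: 0.0115
grasp_force: 59.4
```

```bash
python3 - <<'E'
from lid import *
im=bot.camera("top")
tr=cv2.cvtColor(cv2.resize(cv2.imread("pics/tray.png"),None,fx=1/6,fy=1/6,interpolation=cv2.INTER_AREA),cv2.COLOR_BGR2GRAY)
g=cv2.cvtColor(im,cv2.COLOR_RGB2GRAY)
for nm,(u,v,w,h) in {"tray right":(205,175,34,78),"tray front":(150,230,80,22),"tray left":(112,165,18,85)}.items():
    t=tr[v-160:v-160+h,u-110:u-110+w]; m=cv2.matchTemplate(g[v-12:v+h+12,max(u-12,0):u+w+12],t,cv2.TM_CCOEFF_NORMED); _,c,_,l=cv2.minMaxLoc(m); print(nm,round(c,2),l[0]-12,l[1]-12)
for d in bot.look_for("top","tub_a")[:5]: print(round(d["score"],2),np.round(d["extent"],1))
q=np.load("tray.npy")
for p in ([-.025,.093,.081],[.03,0,.081],[-.025,-.09,.081]): print("expected lid px",proj("top",local(q,p)).round(1))
S=local(q,[[-.025,-.09,0]])[0]
rows((S[0],S[1],.22,q[2]),(S[0],S[1],.15,q[2]))
crop(im,110,150,190,130,4,"traynow.png")
E
```

```text
tray right 0.96 0 0
tray front 1.0 0 0
tray left 0.89 0 0
0.85 [172.2 199.9  39.3  25.2]
0.8 [143.8 211.7  36.7  25.7]
expected lid px [[141.3 211.7]]
expected lid px [[174.2 197.6]]
expected lid px [[201.1 219.4]]
now [0.438  0.0222 0.2684] yaw_y 0.029 t 62.65 F [-0.26  0.05 -2.81] w 0.0116 j6 1.59
d [4.498, 0.763, 0.955] w [0.07, 0.04, 1.59] len 4.66
d [4.503, 0.754, 2.355] w [0.07, 0.04, 1.59] len 5.14
```

View pics/traynow.png

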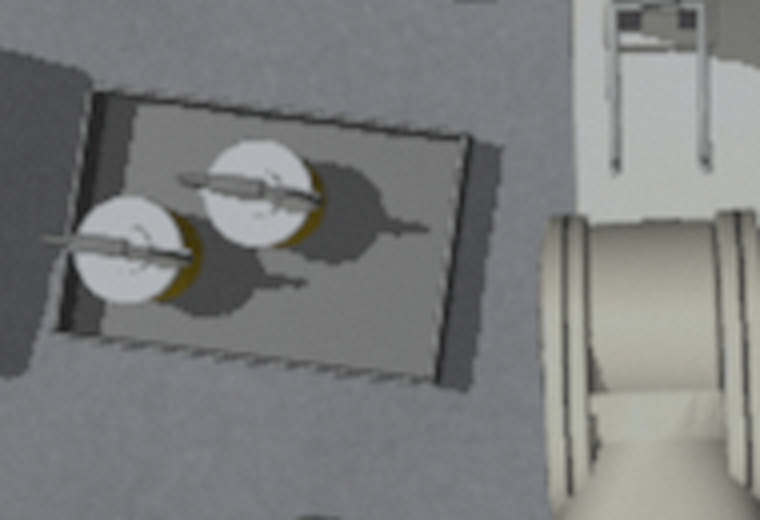

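Tubs a and b stand upright in the tray at (130,248) and (257,193). The right third, around (385,290), is free and the tray hasn't moved. Placing tub c there.

Call:
{"api": "drive_tool", "payload": {
  "rows": [
    {"dx": 0.3, "dy": 0.05, "dz": 0, "wx": 0, "wy": 0, "wz": 0, "hand": 5},
    {"dx": 0.8, "dy": 0.15, "dz": 0, "wx": 0, "wy": 0, "wz": 0.2, "hand": 5},
    {"dx": 1.4, "dy": 0.25, "dz": 0, "wx": 0, "wy": 0, "wz": 0.5, "hand": 5},
    {"dx": 2.1, "dy": 0.35, "dz": 0, "wx": 0, "wy": 0, "wz": 0.8, "hand": 5},
    {"dx": 2.8, "dy": 0.48, "dz": 0, "wx": 0, "wy": 0, "wz": 1.1, "hand": 5},
    {"dx": 3.5, "dy": 0.6, "dz": 0, "wx": 0, "wy": 0, "wz": 1.4, "hand": 5},
    {"dx": 4.1, "dy": 0.7, "dz": 0, "wx": 0, "wy": 0, "wz": 1.59, "hand": 5},
    {"dx": 4.45, "dy": 0.75, "dz": 0, "wx": 0, "wy": 0, "wz": 1.59, "hand": 5},
    {"dx": 4.5, "dy": 0.75, "dz": 0, "wx": 0, "wy": 0, "wz": 1.59, "hand": 5},
    {"dx": 4.5, "dy": 0.75, "dz": 0.2, "wx": 0, "wy": 0, "wz": 1.59, "hand": 5},
    {"dx": 4.5, "dy": 0.75, "dz": 0.7, "wx": 0, "wy": 0, "wz": 1.59, "hand": 5},
    {"dx": 4.5, "dy": 0.75, "dz": 1.2, "wx": 0, "wy": 0, "wz": 1.59, "hand": 5},
    {"dx": 4.5, "dy": 0.75, "dz": 1.7, "wx": 0, "wy": 0, "wz": 1.59, "hand": 5},
    {"dx": 4.5, "dy": 0.75, "dz": 2.0, "wx": 0, "wy": 0, "wz": 1.59, "hand": 5},
    {"dx": 4.5, "dy": 0.75, "dz": 2.2, "wx": 0, "wy": 0, "wz": 1.59, "hand": 5},
    {"dx": 4.5, "dy": 0.75, "dz": 2.32, "wx": 0, "wy": 0, "wz": 1.59, "hand": 5},
    {"dx": 4.5, "dy": 0.75, "dz": 2.38, "wx": 0, "wy": 0, "wz": 1.59, "hand": 5},
    {"dx": 4.5, "dy": 0.75, "dz": 2.42, "wx": 0, "wy": 0, "wz": 1.59, "hand": 5},
    {"dx": 4.5, "dy": 0.75, "dz": 2.42, "wx": 0, "wy": 0, "wz": 1.59, "hand": 5},
    {"dx": 4.5, "dy": 0.75, "dz": 2.42, "wx": 0, "wy": 0, "wz": 1.59, "hand": 5}
  ]
}}

```text
clock: 64.65
eef_pos: [0.4691, 0.2479, 0.1474]
tool_rot: [0.745, 0.667, 0.001, 0.003]
ft_force: [-0.1, 0.6, -2.9]
grip_width: 0.0116
grasp_force: 59.4
```

Call:
{"api": "drive_tool", "payload": {
  "rows": [
    {"dx": 0, "dy": 0, "dz": 0.02, "wx": 0, "wy": 0, "wz": 0, "hand": 5},
    {"dx": 0, "dy": 0, "dz": 0.04, "wx": 0, "wy": 0, "wz": 0, "hand": 5},
    {"dx": 0, "dy": 0, "dz": 0.04, "wx": 0, "wy": 0, "wz": 0, "hand": 5},
    {"dx": 0, "dy": 0, "dz": 0.04, "wx": 0, "wy": 0, "wz": 0, "hand": 5}
  ]
}}

```text
clock: 65.05
eef_pos: [0.4687, 0.2477, 0.1447]
tool_rot: [0.745, 0.667, 0.001, 0.003]
ft_force: [-0.5, 0.1, -2.2]
grip_width: 0.0114
grasp_force: 59.4
```

Call:
{"api": "drive_tool", "payload": {
  "rows": [
    {"dx": 0, "dy": 0, "dz": 0.02, "wx": 0, "wy": 0, "wz": 0, "hand": 5},
    {"dx": 0, "dy": 0, "dz": 0.04, "wx": 0, "wy": 0, "wz": 0, "hand": 5},
    {"dx": 0, "dy": 0, "dz": 0.04, "wx": 0, "wy": 0, "wz": 0, "hand": 5},
    {"dx": 0, "dy": 0, "dz": 0.04, "wx": 0, "wy": 0, "wz": 0, "hand": 5}
  ]
}}

```text
clock: 65.45
eef_pos: [0.4692, 0.2479, 0.1444]
tool_rot: [0.745, 0.667, 0.002, 0.003]
ft_force: [-2.6, -0.9, 6.3]
grip_width: 0.0117
grasp_force: 60.5
```

Call:
{"api": "drive_tool", "payload": {
  "rows": [
    {"dx": 0, "dy": 0, "dz": -0.03, "wx": 0, "wy": 0, "wz": 0, "hand": 5},
    {"dx": 0, "dy": 0, "dz": -0.03, "wx": 0, "wy": 0, "wz": 0, "hand": 15},
    {"dx": 0, "dy": 0, "dz": -0.03, "wx": 0, "wy": 0, "wz": 0, "hand": 25},
    {"dx": 0, "dy": 0, "dz": -0.03, "wx": 0, "wy": 0, "wz": 0, "hand": 36},
    {"dx": 0, "dy": 0, "dz": -0.03, "wx": 0, "wy": 0, "wz": 0, "hand": 40},
    {"dx": 0, "dy": 0, "dz": -0.3, "wx": 0, "wy": 0, "wz": 0, "hand": 40},
    {"dx": 0, "dy": 0, "dz": -1, "wx": 0, "wy": 0, "wz": 0, "hand": 40},
    {"dx": 0, "dy": 0, "dz": -1.9, "wx": 0, "wy": 0, "wz": 0, "hand": 40},
    {"dx": 0, "dy": 0, "dz": -2.7, "wx": 0, "wy": 0, "wz": 0, "hand": 40},
    {"dx": 0, "dy": -1, "dz": -2.7, "wx": 0, "wy": 0, "wz": 0, "hand": 0},
    {"dx": 0, "dy": -1.8, "dz": -2.7, "wx": 0, "wy": 0, "wz": 0, "hand": 0},
    {"dx": 0, "dy": -1.8, "dz": -2.7, "wx": 0, "wy": 0, "wz": 0, "hand": 0}
  ]
}}

```text
clock: 66.65
eef_pos: [0.3747, 0.2577, 0.2777]
tool_rot: [0.744, 0.668, 0.0, 0.002]
ft_force: [1.0, -0.2, -0.4]
grip_width: 0.0
grasp_force: 0.0
```

```bash
python3 - <<'E'
from h import *
rows((.42,-.09,.25,.0287+np.pi/2),(.5477,-.1029,.2,.0287+np.pi/2))
im=bot.camera("top")
for d in bot.look_for("top","tub_a")[:5]: print(round(d["score"],2),np.round(d["extent"],1))
E
```

```text
now [0.3747 0.2577 0.2777] yaw_y -0.107 t 66.65 F [ 0.99 -0.15 -0.36] w 0.0 j6 2.28
d [-6.817, 1.639, 0.583] w [0.06, 0.0, 16.45] len 7.04
d [-6.798, 4.203, 1.592] w [0.06, 0.0, 16.45] len 8.15
0.7 [173.7 198.5  33.   27.4]
0.4 [187.6 288.6  20.3  20.5]
```

Call:
{"api": "drive_tool", "payload": {
  "rows": [
    {"dx": -6.82, "dy": 1.64, "dz": 0.5, "wx": 0, "wy": 0, "wz": 16.45, "hand": 0},
    {"dx": -6.82, "dy": 1.64, "dz": 0.5, "wx": 0, "wy": 0, "wz": 16.45, "hand": 0},
    {"dx": -6.82, "dy": 1.64, "dz": 0.5, "wx": 0, "wy": 0, "wz": 16.45, "hand": 0},
    {"dx": -6.82, "dy": 1.64, "dz": 0.5, "wx": 0, "wy": 0, "wz": 16.45, "hand": 0},
    {"dx": -6.82, "dy": 1.64, "dz": 0.5, "wx": 0, "wy": 0, "wz": 16.45, "hand": 0},
    {"dx": -6.82, "dy": 1.64, "dz": 0.5, "wx": 0, "wy": 0, "wz": 16.45, "hand": 0},
    {"dx": -6.82, "dy": 1.64, "dz": 0.5, "wx": 0, "wy": 0, "wz": 16.45, "hand": 0},
    {"dx": -6.82, "dy": 1.64, "dz": 0.5, "wx": 0, "wy": 0, "wz": 16.45, "hand": 0},
    {"dx": -6.82, "dy": 1.64, "dz": 0.5, "wx": 0, "wy": 0, "wz": 16.45, "hand": 0},
    {"dx": -6.82, "dy": 1.64, "dz": 0.5, "wx": 0, "wy": 0, "wz": 16.45, "hand": 0},
    {"dx": -6.82, "dy": 1.64, "dz": 0.5, "wx": 0, "wy": 0, "wz": 16.45, "hand": 0},
    {"dx": -6.8, "dy": 4.2, "dz": 1.6, "wx": 0, "wy": 0, "wz": 16.45, "hand": 0},
    {"dx": -6.8, "dy": 4.2, "dz": 1.6, "wx": 0, "wy": 0, "wz": 16.45, "hand": 0},
    {"dx": -6.8, "dy": 4.2, "dz": 1.6, "wx": 0, "wy": 0, "wz": 16.45, "hand": 0},
    {"dx": -6.8, "dy": 4.2, "dz": 1.6, "wx": 0, "wy": 0, "wz": 16.45, "hand": 0},
    {"dx": -6.8, "dy": 4.2, "dz": 1.6, "wx": 0, "wy": 0, "wz": 16.45, "hand": 0},
    {"dx": -6.8, "dy": 4.2, "dz": 1.6, "wx": 0, "wy": 0, "wz": 16.45, "hand": 0}
  ]
}}

```text
clock: 68.45
eef_pos: [0.55, -0.1033, 0.1998]
tool_rot: [1.0, 0.013, 0.002, 0.002]
ft_force: [-0.6, -0.9, 0.5]
grip_width: 0.0004
grasp_force: 0.0
```

```bash
python3 - <<'E'
from h import *
rows((.5475,-.1029,.083,.0287+np.pi/2))
im=bot.camera("top")
for d in bot.look_for("top","tub_a")[:5]: print(round(d["score"],2),np.round(d["extent"],1))
E
```

```text
now [ 0.55   -0.1033  0.1998] yaw_y -1.545 t 68.45 F [-0.65 -0.92  0.54] w 0.0004 j6 2.93
d [-0.061, -0.019, 2.335] w [0.04, -0.06, -0.03] len 2.34
0.75 [144.6 211.2  35.   28.6]
0.7 [173.9 199.9  38.4  26.5]
0.59 [200.4 217.8  33.1  26.5]
```

All three tubs stand in the tray, at (145,211), (174,200) and (200,218). Now pressing the rest key.

Call:
{"api": "drive_tool", "payload": {
  "rows": [
    {"dx": -0.04, "dy": -0.02, "dz": 0.7, "wx": 0, "wy": 0, "wz": 0, "hand": 0},
    {"dx": -0.04, "dy": -0.02, "dz": 1.5, "wx": 0, "wy": 0, "wz": 0, "hand": 0},
    {"dx": -0.04, "dy": -0.02, "dz": 2.1, "wx": 0, "wy": 0, "wz": 0, "hand": 0},
    {"dx": -0.04, "dy": -0.02, "dz": 2.4, "wx": 0, "wy": 0, "wz": 0, "hand": 0},
    {"dx": -0.04, "dy": -0.02, "dz": 2.52, "wx": 0, "wy": 0, "wz": 0, "hand": 0},
    {"dx": -0.04, "dy": -0.02, "dz": 2.6, "wx": 0, "wy": 0, "wz": 0, "hand": 0},
    {"dx": -0.04, "dy": -0.02, "dz": 2.67, "wx": 0, "wy": 0, "wz": 0, "hand": 0},
    {"dx": -0.04, "dy": -0.02, "dz": 2.73, "wx": 0, "wy": 0, "wz": 0, "hand": 0},
    {"dx": -0.04, "dy": -0.02, "dz": 2.77, "wx": 0, "wy": 0, "wz": 0, "hand": 0},
    {"dx": -0.04, "dy": -0.02, "dz": 2.77, "wx": 0, "wy": 0, "wz": 0, "hand": 0},
    {"dx": -0.04, "dy": -0.02, "dz": 2.77, "wx": 0, "wy": 0, "wz": 0, "hand": 0}
  ]
}}

```text
clock: 69.65
eef_pos: [0.5497, -0.1029, 0.0616]
tool_rot: [1.0, 0.013, 0.003, 0.002]
ft_force: [-1.1, 0.2, 5.0]
grip_width: -0.0004
grasp_force: 2.3
```

Call:
{"api": "drive_tool", "payload": {
  "rows": [
    {"dx": 0, "dy": 0, "dz": 0.03, "wx": 0, "wy": 0, "wz": 0, "hand": 0},
    {"dx": 0, "dy": 0, "dz": 0.04, "wx": 0, "wy": 0, "wz": 0, "hand": 0},
    {"dx": 0, "dy": 0, "dz": 0.04, "wx": 0, "wy": 0, "wz": 0, "hand": 0}
  ]
}}

```text
clock: 69.95
eef_pos: [0.55, -0.103, 0.0613]
tool_rot: [1.0, 0.013, 0.004, 0.002]
ft_force: [-4.3, 0.8, 14.8]
grip_width: -0.0001
grasp_force: 7.5
```

Call:
{"api": "drive_tool", "payload": {
  "rows": [
    {"dx": 0, "dy": 0, "dz": -0.3, "wx": 0, "wy": 0, "wz": 0, "hand": 0},
    {"dx": 0, "dy": 0, "dz": -1, "wx": 0, "wy": 0, "wz": 0, "hand": 0},
    {"dx": 0, "dy": 0, "dz": -2, "wx": 0, "wy": 0, "wz": 0, "hand": 0},
    {"dx": 0, "dy": 0, "dz": -3, "wx": 0, "wy": 0, "wz": 0, "hand": 0},
    {"dx": -2, "dy": 0, "dz": -3.5, "wx": 0, "wy": 0, "wz": 0, "hand": 0},
    {"dx": -4, "dy": 0, "dz": -3.5, "wx": 0, "wy": 0, "wz": 0, "hand": 0},
    {"dx": -4, "dy": 0, "dz": -3.5, "wx": 0, "wy": 0, "wz": 0, "hand": 0},
    {"dx": -4, "dy": 0, "dz": -3.5, "wx": 0, "wy": 0, "wz": 0, "hand": 0},
    {"dx": -4, "dy": 0, "dz": -3.5, "wx": 0, "wy": 0, "wz": 0, "hand": 0}
  ]
}}

```text
clock: 70.85
eef_pos: [0.3425, -0.1065, 0.2326]
tool_rot: [1.0, 0.012, 0.001, 0.001]
ft_force: [1.9, -0.6, -0.2]
grip_width: -0.0003
grasp_force: 0.0
```

```bash
python3 - <<'E'
from lid import *
rows()
# key area: now vs start (rest down) vs after first press (middle down)
im=bot.camera("scene"); s0=cv2.cvtColor(cv2.imread("pics/scene0.png"),cv2.COLOR_BGR2RGB)
k2=cv2.cvtColor(cv2.resize(cv2.imread("pics/k2.png"),(140,110),interpolation=cv2.INTER_AREA),cv2.COLOR_BGR2RGB)
u,v,w,h=240,210,32,18
c=im[v:v+h,u:u+w].astype(int)
print("vs start",abs(c-s0[v:v+h,u:u+w]).mean(),"vs mid-down",abs(c-k2[v-140:v-140+h,u-190:u-190+w]).mean())
bot.camera("top")
for d in bot.look_for("top","tub_a")[:4]: print(round(d["score"],2),np.round(d["extent"],1))
for t in("strip_pot","vial","meter","lancets","gel"): print(t,[np.round(d["extent"]).tolist() for d in bot.look_for("top",t)[:2]])
E
```

```text
now [ 0.3425 -0.1065  0.2326] yaw_y -1.547 t 70.85 F [ 1.95 -0.58 -0.19] w -0.0003 j6 2.82
vs start 3.8449074074074074 vs mid-down 17.357060185185187
0.64 [141.4 212.5  40.7  26.4]
0.63 [173.8 199.6  41.5  26.3]
0.57 [198.  219.4  36.4  31.3]
strip_pot [[211.0, 135.0, 19.0, 26.0]]
vial [[257.0, 236.0, 11.0, 13.0]]
meter [[304.0, 248.0, 33.0, 18.0], [359.0, 129.0, 26.0, 36.0]]
lancets [[382.0, 292.0, 4.0, 17.0], [176.0, 210.0, 107.0, 75.0]]
gel [[274.0, 168.0, 28.0, 48.0], [184.0, 290.0, 26.0, 24.0]]
```

The keys look the same as at the start (rest down, middle up), all three tubs stand in the tray, and the arm is clear. Handing in.

```bash
python3 -c "
from workcell import bot
print(bot.job_done())"
```

```text
the job is handed in; nothing more can be done
None
```

All three tubs were weighed left to right, each hanging still on both prongs for over two seconds, and now stand upright in the tray; the rest key is latched down again, and I handed the job in at about 71 s (no verdict was shown).

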